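# Couple the rod rest to the bench ball

## Robot

A 6-joint arm with a two-finger parallel gripper is mounted at the origin on a cart in front of the work surface, level with it; the furniture and walls round the work are solid. World frame = base frame: x ahead of the robot, y to its left, z up, the work surface at z = 0. Lengths are in m, angles in rad, forces in N, time in s.
With the tool pointing down it reaches from about 0.3 to 0.875 m from the base axis. Payload 6.4 kg.
Tool frame: the origin (TCP) lies on the centre line of the jaws, within the pads' length; the fingertips stand 25 mm ahead of it and the grasp point (between the pads) lies 6 mm ahead of it (ctrl.tips_ahead is the z of the fingertips in the tool frame, in m); z points along the fingers, x is the direction in which the jaws open and shut, and the axes are right-handed (so a half turn about z gives the same grasp; the last joint's range is limited). The gripper opens to 85 mm and grips with 20 to 120 N. Pads are 22 mm wide; open, the fingers measure 114 mm over their backs; the gripper's body (76 mm by 85 mm) begins 54 mm behind the grasp point. The pads swing forward as they close: fully open they stand 13 mm farther back than shut.
Start: joints at [1.112, 0.181, 1.607, -0, 1.354, -0.206], TCP at [0.144, 0.557, 0.256] pointing down, gripper open.
Joint ranges: [-2.99, 2.99], [-0.89, 2.07], [0.3, 2.58], [-1.14, 4.28], [0, 2.63], [-3.12, 3.12]. Speed limits (rad/s): [2.57, 2.57, 3.01, 3.14, 3.14, 3.14].

## Interface

Orientations are given as a unit quaternion [w, x, y, z].
In Python, from bench import ctrl gives the robot as it stands.
- The arm moves only by the shell command python3 -m pendant 'ROWS'. ROWS is JSON, a list that holds one entry, the list of rows, each a list of 7 numbers: the shift along the tool's x, y, z in m, then the turn, a rotation vector about the tool's x, y, z in rad, then the closure, from -1 (fully open) to 1 (shut). A call has 1 to 10 rows; each row shifts and turns the commanded pose from where the row before left it, along the tool's axes as they then stand; what a row does not reach is not made up. A row lasts 1/10 s, in which the tool goes at most 50 mm and 8.59 degrees, less where a joint would pass 70% of its speed; a pose out of reach is approached as far as the arm can. A call with a gripper value outside its range is refused whole. The fingers move at their own pace and stop on an object; the grip force is fixed at half the most. Time passes only in rows, so rows that do not move let the fingers close. It gives the time, the measured TCP pose, the force and the opening at its end, in the units of the state.
- ctrl.get_obs(): the state, without advancing time (a new reading comes with each control period).
- ctrl.camera(name): name is "side" or "top"; returns (picture, depth): 480x640x3 uint8, red, green, blue; 480x640 float32, m along the optical axis (not along the pixel's ray), 0 where there is no reading.
- ctrl.calibration(name): a dict with "fov_y" (degrees; the focal length in pixels is half the picture's height over the tangent of half this angle, whatever the lens; pixels are square), "cx", "cy" (the principal point, pixels), "camera_from_world" (4x4, takes a point from world to camera coordinates). Camera axes: x right, y down, z forward; pixel columns grow to the right and rows downward; lengths in m; the calibration is good to about 2 mm. A picture is of the moment at which its call begins. calibration takes no time and is no camera call.
- ctrl.hand_in(): hands the job in, once; it reports no verdict.
The state is a dict: "time_s": time; "q": joint angles; "dq": joint speeds; "joint_efforts": joint torques, N m; "eef_pos": TCP position; "eef_rot": TCP orientation; "wrist_force": force on the tool from outside, world axes, zero at the start; "torque": the same for the moment, N m; "opening": opening from 0.0 (shut) to 1.0 (fully open).
Only numpy, scipy, OpenCV 4.12 (cv2) and the standard library are available. Lean on these libraries where they do the work, as an engineer would, in place of code of your own. Each camera call takes 0.05 s, during which the arm holds its last target.

## Task

Hitch the loose steel rod rest to the ball stud of the bench plate. Slide the thumb latch aside so that the spring cover over the ball flies open, raise the lock lever of the rod rest's coupler, set the coupler down over the ball with its tail lying along the plate's long tail, and press the lever fully down so that the coupler is locked flat on the ball. Do it gently, without ramming the parts together, and leave the other things on the bench where they are.

Things in the scene. Friction and masses are not known exactly. Their poses are not given: they have to be found in the camera images.
- ball_plate: Fixed bright-steel bench plate, 192 x 108 x 6 mm, with a ball stud near one end under a grey spring cover. Origin: on the bench right under the ball. +x points to the cover's hinge and the near plate end (70 mm); the plate's long empty tail runs 122 mm to -x; 54 mm to either side in y. May stand left or right.
- ball_center (a point): Centre of the steel ball, diameter 30 mm, 30 mm above the bench (24 mm above the plate's upper face), on a 12 mm neck. Hidden under the cover at first.
- cover_top (a point): Centre of the top of the closed spring cover, a grey sheet hood 48 x 48 mm, its top 51 mm above the bench. Hinged along the plate's y at 30 mm to +x of the ball and 12 mm above the bench. Moves with the cover.
- cover (a joint): Angle of the spring cover in rad: 0 closed, 1.8 fully open (tipped back to the plate's +x, where it reaches up to about 65 mm above the bench and back from about 40 mm beyond the ball). A spring flings it open as soon as the latch lets go, and keeps it open.
- latch_tab (a point): Middle of the top of the thumb latch's upright tab: dark steel, 7 mm thick along the plate's x, 14 mm wide along y, 11 to 32 mm above the bench, over a track 10 mm above the bench. Closed, it is at x -16, y -42 mm in the plate's frame, beside the cover, its middle 18 mm out from the cover's -y side wall.
- latch (a joint): Travel of the thumb latch in m: 0 holding the cover, end stop at 0.018; it slides straight to the plate's -x (away from the cover's hinge), frees the cover after about 0.011 and stays where it is left. About 1.5 N moves it.
- coupler: Loose dark-steel rod rest with coupler head, about 0.9 kg (+-10 %), 167 mm long. Origin: level with its soles (on the bench at first), under the ball socket; x to the nose, -x to the tail. Tongue 28 mm wide, 24 mm high, x -26 to -118 mm; bright comb 74 mm wide, 38 mm high at x -144 mm. Centre of mass about 27 mm behind the socket.
- socket (a point): Middle of the ball socket, 24 mm above the coupler's soles; meets the ball's centre when the coupler sits flat. Cavity 34 mm square, open below: 2 mm play each side. A sprung pad in its roof meets the ball 4 mm before the soles meet the plate, pushing back 8 N, then up to 18 N: an unlocked coupler let go rides nose-up by up to 4 mm.
- head_top (a point): Middle of the top of the coupler's head, a box open below, 50 mm long (x), 44 mm wide (y), 48 mm high, over the socket. Its two flat y side walls are the place to grip the coupler, up to 8 mm to the nose side of this point: there a gripper clears the raised lever behind and the open cover ahead.
- lever_pivot (a point): Hinge of the lock lever, 40 mm behind the socket and 46 mm above the soles; hinge axis along the coupler's y.
- lever_bar (a point): Middle of the lever's cross bar, a sleeve that turns freely, diameter 12 mm, 36 mm long along the coupler's y, at the lever's free end, 65 mm from the hinge. With the lever down it is 105 mm behind the socket and 46 mm above the soles, with 16 mm of air between it and the tongue; it can be pinched across its two ends from above.
- lever (a joint): Angle of the lock lever in rad: 0 fully down (over the tongue, locked), 1.15 at the upper stop (bar swung up and towards the nose). Stays where left; about 2 N at the bar moves it. It drives a jaw under the ball, 12 mm per rad: below 0.75 rad the ball cannot enter freely; on the ball, closing draws the coupler down against the pad: 3 to 6 N at the bar, then a hard stop.
- bead_dish: Bystander: small round dish of beads, 85 mm across, 17 mm high; origin under its centre.
- cork: Bystander: cork block 30 x 60 x 24 mm; origin under its centre.
- slag: Bystander: black lump of glass 34 x 52 x 26 mm; origin under its centre.
- graphite_block: Bystander: flat dark block 52 x 82 x 11 mm; origin under its centre.
- tweezers_b: Bystander: steel tweezers 16 x 140 x 7 mm lying flat; origin under the middle.

How it is judged:
On the way, in this order (a step that is already met when the one before it is completed fails the run):
1. the cover is open (over 1.5 rad) and the lock lever is raised (over 0.8 rad), with the coupler still off the ball (value of joint cover above 1.5 rad and value of joint lever above 0.8 rad and distance between socket and ball_center above 0.04 m), for 0.1 s.
2. the coupler is over the ball (socket within 8 mm of the ball's centre) with the lever still up (over 0.6 rad) (distance between socket and ball_center below 0.008 m and value of joint lever above 0.6 rad), for 0.1 s.
At the end, for the whole second after the job is handed in: The coupler is on the ball (socket within 5 mm of the ball's centre), flat within 0.05 rad, its tail along the plate's tail within 0.3 rad, the lock lever down (under 0.05 rad), the cover still open (over 1.5 rad), all at rest (distance between socket and ball_center below 0.005 m and value of joint lever below 0.05 rad and angle between coupler's own z axis and vertical below 0.05 rad and angle between the x axis of coupler and the x axis of ball_plate, either way round below 0.3 rad and value of joint cover above 1.5 rad and linear speed of coupler below 0.02 m/s); the robot touches nothing.
It fails at once if a bystander is moved by more than 30 mm (distance of any of bead_dish, cork, slag, graphite_block, tweezers_b from where it was at the start of the episode above 0.03 m).
It fails at once if the coupler is rammed against the ball plate with more than 200 N (contact force between coupler and ball_plate above 200 N).
It also fails if it takes over 67 s, if anything falls off the work surface, if the arm or the gripper's body presses on something with over 40 N, if the wrist force passes 120 N, or if a joint passes its speed limit or range.

## Working session

There is one attempt and no reset: what is moved stays moved. The work goes in short steps, Python scripts to look and compute and a shell command to move; the robot and the scene stay as the last step left them, time stands still between calls to the robot, and variables do not carry over. Pictures are saved under pics/ and viewed, and the job is handed in when it is done.

```bash
ls; mkdir -p pics; python3 - <<'E'
from bench import ctrl
import cv2,numpy as np
o=ctrl.get_obs();print(o)
for n in("side","top"):
    p,d=ctrl.camera(n);cv2.imwrite(f"pics/{n}0.png",p[:,:,::-1]);np.savez(f"pics/{n}0.npz",p=p,d=d)
    c=ctrl.calibration(n);print(n,c)
E
```

```text
pics
{'time_s': 0.0, 'q': array([ 1.11169461e+00,  1.81549239e-01,  1.60800177e+00,  1.90711148e-05,
        1.35380867e+00, -2.06295483e-01]), 'dq': array([-0.00238342,  0.00076831, -0.00132426,  0.00122118, -0.00185298,
        0.00055328]), 'joint_efforts': array([-1.73700504e-03, -4.44857597e+01, -3.51342416e+01, -4.08614887e-04,
        8.88254464e-03, -3.75359818e-06]), 'eef_pos': array([0.14356505, 0.55626398, 0.25538253]), 'eef_rot': array([ 3.78070682e-04,  7.90608939e-01,  6.12320770e-01, -7.98586626e-04]), 'wrist_force': array([-0.11505506, -0.53575001, -0.28691726]), 'torque': array([-0.01301045,  0.00361688,  0.04058051]), 'opening': 1.0030002586913749}
side {'fov_y': 56.68599288136839, 'cx': 326.87165755729563, 'cy': 237.7060391806282, 'camera_from_world': array([[ 0.98918312, -0.1466286 , -0.00410059, -0.62684851],
       [-0.06638567, -0.42257162, -0.903895  ,  0.06210819],
       [ 0.13080407,  0.89438989, -0.42773475,  0.98759005],
       [ 0.        ,  0.        ,  0.        ,  1.        ]])}
top {'fov_y': 54.22933406330247, 'cx': 317.1841586756813, 'cy': 232.35836003244833, 'camera_from_world': array([[ 0.02347577, -0.99965313,  0.01193735, -0.14667549],
       [-0.98382164, -0.025222  , -0.17736635,  0.61382181],
       [ 0.17760591, -0.00758041, -0.9840725 ,  0.83653569],
       [ 0.        ,  0.        ,  0.        ,  1.        ]])}
```

View pics/side0.png

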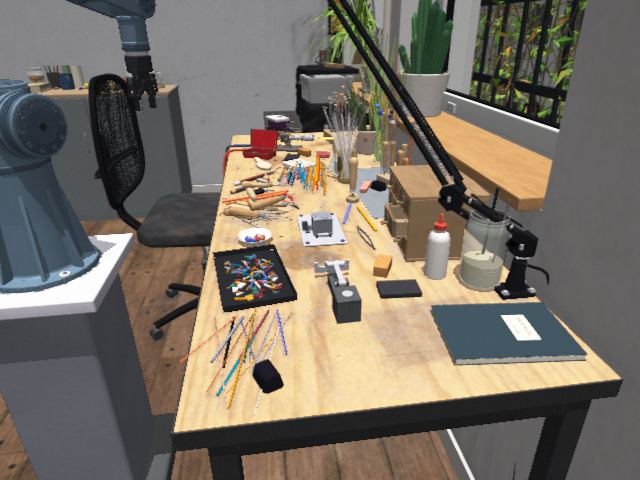

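View pics/top0.png

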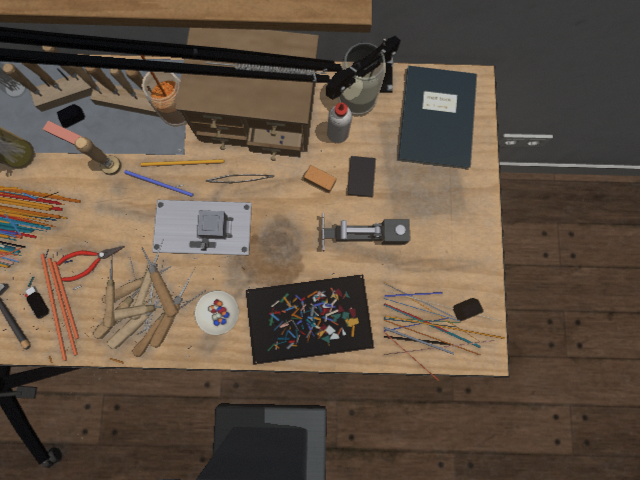

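The top view shows the plate at about (202,228), with the hood at (212,224) and the latch tab at (208,243). The coupler's head is at (397,231) and its comb at (325,233). Next I'll measure these in world coordinates.

```bash
cat > h.py <<'E'
import numpy as np,cv2
from bench import ctrl
def cloud(n,d):
    c=ctrl.calibration(n);f=240/np.tan(np.radians(c["fov_y"]/2))
    v,u=np.mgrid[:480,:640]
    P=np.stack([(u-c["cx"])/f*d,(v-c["cy"])/f*d,d],-1)
    T=np.linalg.inv(c["camera_from_world"])
    return P@T[:3,:3].T+T[:3,3]
def proj(n,X):
    c=ctrl.calibration(n);f=240/np.tan(np.radians(c["fov_y"]/2));T=c["camera_from_world"]
    p=T[:3,:3]@np.array(X)+T[:3,3];return p[0]/p[2]*f+c["cx"],p[1]/p[2]*f+c["cy"]
def shot(n,name,box=None,k=1):
    p,d=ctrl.camera(n);np.savez(f"pics/{name}.npz",p=p,d=d)
    i=p[:,:,::-1]
    if box: x0,y0,x1,y1=box;i=cv2.resize(i[y0:y1,x0:x1],None,fx=k,fy=k,interpolation=cv2.INTER_CUBIC)
    cv2.imwrite(f"pics/{name}.png",i);return p,d,cloud(n,d)
E
python3 - <<'E'
from h import *
z=np.load("pics/top0.npz");p,d=z["p"],z["d"];W=cloud("top",d)
i=p[:,:,::-1]
a=cv2.resize(i[190:265,140:265],None,fx=6,fy=6,interpolation=cv2.INTER_CUBIC)
cv2.imwrite("pics/a.png",a)
a=cv2.resize(i[200:265,305:425],None,fx=6,fy=6,interpolation=cv2.INTER_CUBIC)
cv2.imwrite("pics/b.png",a)
z=np.load("pics/side0.npz")
a=cv2.resize(z["p"][200:330,290:380,::-1],None,fx=4.5,fy=4.5,interpolation=cv2.INTER_CUBIC)
cv2.imwrite("pics/c.png",a)
def rep(nm,box,zlo,zhi):
    x0,y0,x1,y1=box;Q=W[y0:y1,x0:x1].reshape(-1,3);Q=Q[(Q[:,2]>zlo)&(Q[:,2]<zhi)]
    print(nm,len(Q),Q.mean(0).round(4),Q.min(0).round(4),Q.max(0).round(4))
    r=cv2.minAreaRect((Q[:,:2]*1000).astype(np.float32));print("   ",r)
rep("table",(260,260,300,275),-.05,.05)
rep("plate",(145,195,260,262),.003,.009)
rep("cover",(190,205,235,240),.046,.06)
rep("latch",(190,234,225,256),.02,.04)
rep("head",(370,210,425,255),.044,.06)
rep("comb",(310,205,335,260),.03,.05)
rep("all",(310,205,425,260),.012,.06)
E
```

```text
table 600 [ 0.5551 -0.0585  0.0009] [ 0.5401 -0.0978 -0.0041] [ 0.5702 -0.0189  0.0056]
    ((555.1556396484375, -58.325260162353516), (28.82967185974121, 78.20188903808594), 1.4317864179611206)
plate 3736 [0.6314 0.1041 0.0064] [ 0.5603 -0.0156  0.003 ] [0.701  0.2203 0.009 ]
    ((630.3820190429688, 101.81666564941406), (135.6793212890625, 233.4656524658203), 1.5352551937103271)
cover 635 [0.6308 0.0723 0.0526] [0.6075 0.0485 0.0462] [0.6555 0.0972 0.0585]
    ((631.3604736328125, 72.85926055908203), (47.954734802246094, 48.74628829956055), 0.6946480870246887)
latch 83 [0.5992 0.0803 0.0301] [0.5826 0.0488 0.0203] [0.6132 0.0963 0.0389]
    ((597.6734008789062, 71.35396575927734), (26.058555603027344, 47.317386627197266), 6.2537102699279785)
head 715 [ 0.6267 -0.2773  0.0497] [ 0.6048 -0.3102  0.0441] [ 0.6495 -0.2325  0.0561]
    ((626.8666381835938, -271.03155517578125), (44.003631591796875, 77.05157470703125), 1.9504804611206055)
comb 28 [ 0.6156 -0.1437  0.0374] [ 0.5866 -0.1458  0.0306] [ 0.6592 -0.1422  0.0424]
    ((622.91943359375, -143.7592315673828), (72.55012512207031, 2.1330432891845703), 1.5866588354110718)
all 1582 [ 0.6237 -0.2365  0.0403] [ 0.5863 -0.311   0.0121] [ 0.6592 -0.1422  0.06  ]
    ((624.6220092773438, -226.74142456054688), (72.86048126220703, 167.76364135742188), 1.2850511074066162)
```

View pics/a.png

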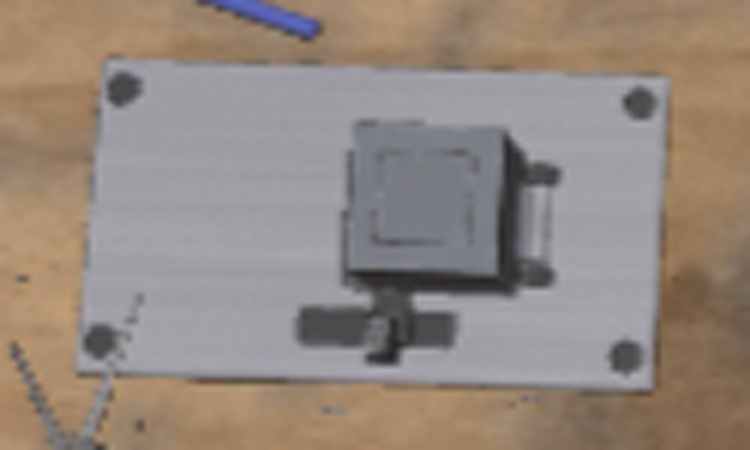

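View pics/b.png

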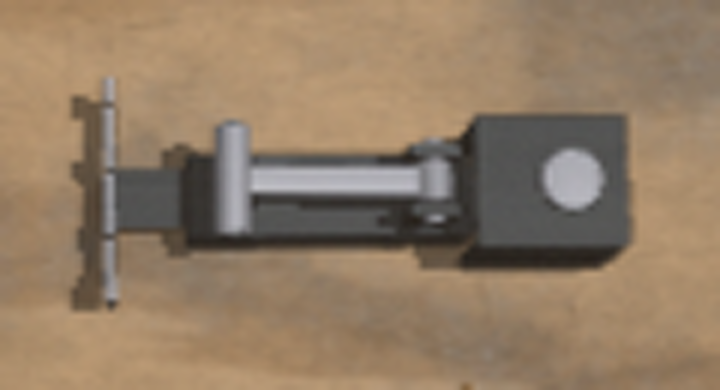

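View pics/c.png

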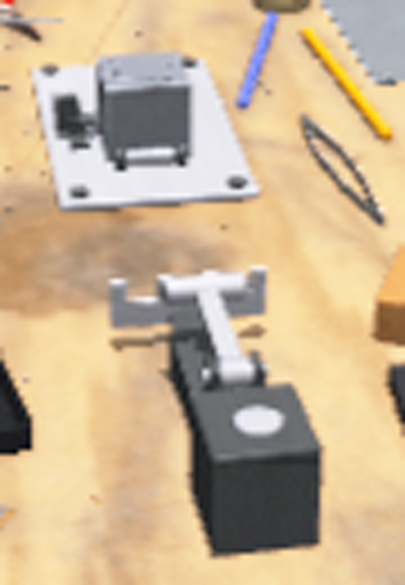

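```bash
cat >> h.py <<'E'
def onplane(n,uv,z):
    c=ctrl.calibration(n);f=240/np.tan(np.radians(c["fov_y"]/2));T=np.linalg.inv(c["camera_from_world"])
    r=T[:3,:3]@np.array([(uv[0]-c["cx"])/f,(uv[1]-c["cy"])/f,1]);o=T[:3,3]
    return o+r*(z-o[2])/r[2]
def fitpose(src,dst):
    M,_=cv2.estimateAffinePartial2D(np.array(src,np.float32)*1000,np.array(dst,np.float32)*1000)
    return M[:,2]/1000,np.degrees(np.arctan2(M[1,0],M[0,0])),np.hypot(M[0,0],M[1,0])
E
python3 - <<'E'
from h import *
def pts(L,o,k,z): return [onplane("top",((x+.5)/k-.5+o[0],(y+.5)/k-.5+o[1]),z)[:2] for x,y in L]
# plate: UL=(-.122,.054) UR=(.07,.054) LR LL
D=pts([(106,60),(667,77),(655,388),(78,373)],(140,190),6,.006)
print(np.round(D,4));print("plate",fitpose([(-.122,.054),(.07,.054),(.07,-.054),(-.122,-.054)],D))
D=pts([(357,123),(507,128),(503,272),(347,271)],(140,190),6,.051)
print("cover",np.round(D,4),np.mean(D,0))
D=pts([(477,115),(628,115),(627,246),(478,246)],(305,200),6,.048)
print("head",np.round(D,4),np.mean(D,0),fitpose([(-.025,.022),(.025,.022),(.025,-.022),(-.025,-.022)],D))
D=pts([(110,78),(110,306)],(305,200),6,.038);print("comb",np.round(D,4))
D=pts([(234,123),(233,235)],(305,200),6,.050);print("bar",np.round(D,4),np.mean(D,0))
D=pts([(380,318)],(140,190),6,.032);print("tab",np.round(D,4))
D=pts([(573,180)],(305,200),6,.048);print("disc",np.round(D,4))
E
```

```text
[[0.6854 0.194 ]
 [0.6845 0.0044]
 [0.5784 0.0033]
 [0.5787 0.1943]]
plate (array([0.63174187, 0.07326908]), np.float64(-90.07163173147143), np.float64(0.9899581152364373))
cover [[0.6558 0.0967]
 [0.6554 0.0486]
 [0.6086 0.0471]
 [0.6076 0.0966]] [0.63185518 0.07222555]
head [[ 0.6487 -0.2603]
 [ 0.65   -0.3091]
 [ 0.6071 -0.3083]
 [ 0.6059 -0.2606]] [ 0.62791918 -0.28459444] (array([ 0.62791919, -0.28459444]), np.float64(-89.3400323040272), np.float64(0.9685188363009837))
comb [[ 0.66   -0.142 ]
 [ 0.585  -0.1436]]
bar [[ 0.6436 -0.1819]
 [ 0.6071 -0.1821]] [ 0.62537257 -0.18198019]
tab [[0.5957 0.0896]]
disc [[ 0.6282 -0.2912]]
```

The ball is at about (0.632, 0.073), with the plate's x axis along world -y. The coupler's socket is at about (0.628, -0.285), yaw about -88.5°. I'll move near the latch with the fingers shut.

```bash
python3 -m pendant '[[[-0.0185,0.0275,0,0,0,0,1],[-0.0185,0.0275,0,0,0,0,1],[-0.0185,0.0275,0,0,0,0,1],[-0.0185,0.0275,0,0,0,0,1],[-0.0185,0.0275,0,0,0,0,1],[-0.0185,0.0275,0,0,0,0,1],[-0.0185,0.0275,0,0,0,0,1],[-0.0185,0.0275,0,0,0,0,1],[-0.0185,0.0275,0,0,0,0,1],[-0.0185,0.0275,0,0,0,0,1]]]'
python3 -m pendant '[[[-0.0185,0.0275,0,0,0,0,1],[-0.0185,0.0275,0,0,0,0,1],[-0.0185,0.0275,0,0,0,0,1],[-0.0185,0.0275,0,0,0,0,1],[-0.0185,0.0275,0,0,0,0,1],[-0.0185,0.0275,0,0,0,0,1],[-0.0185,0.0275,0,0,0,0,1],[-0.0185,0.0275,0,0,0,0,1],[-0.0185,0.0275,0,0,0,0,1],[-0.0185,0.0275,0,0,0,0,1]]]'
python3 -m pendant '[[[0,0,0,0,0,0.146,1],[0,0,0,0,0,0.146,1],[0,0,0,0,0,0.146,1],[0,0,0,0,0,0.146,1],[0,0,0,0,0,0.146,1],[0,0,0,0,0,0.146,1],[0,0,0,0,0,0.146,1],[0,0,0,0,0,0.146,1],[0,0,0,0,0,0.146,1],[0,0,0,0,0,0,1]]]'
cat >> h.py <<'E'
def st():
    o=ctrl.get_obs();q=o["eef_rot"]
    from scipy.spatial.transform import Rotation as R
    r=R.from_quat(q,scalar_first=True);print(round(o["time_s"],2),"pos",o["eef_pos"].round(4),"rot\n",r.as_matrix().round(4),"F",o["wrist_force"].round(2),"T",o["torque"].round(2),"open",round(o["opening"],3))
E
python3 -c "
from h import *;st()"
```

```text
time_s: 1.1
eef_pos: [0.3643, 0.3076, 0.256]
eef_rot: [-0.0, 0.791, 0.612, -0.0]
wrist_force: [0.4, 0.1, 0.4]
opening: 0.0
time_s: 2.1
eef_pos: [0.5843, 0.0598, 0.2557]
eef_rot: [-0.0, 0.791, 0.612, -0.0]
wrist_force: [-0.4, 0.9, 0.8]
opening: -0.003
time_s: 3.1
eef_pos: [0.5835, 0.061, 0.2558]
eef_rot: [-0.0, 1.0, 0.001, -0.001]
wrist_force: [0.4, 0.5, 0.4]
opening: -0.0
3.1 pos [0.5835 0.061  0.2558] rot
 [[ 1.0e+00  2.7e-03 -1.0e-03]
 [ 2.7e-03 -1.0e+00  1.0e-04]
 [-1.0e-03 -1.0e-04 -1.0e+00]] F [0.36 0.48 0.43] T [ 0.05 -0.09 -0.07] open -0.0
```

```bash
python3 -m pendant '[[[-0.004,0,0.03,0,0,0,1],[0,0,0.035,0,0,0,1],[0,0,0.035,0,0,0,1],[0,0,0.035,0,0,0,1],[0,0,0.03,0,0,0,1],[0,0,0.025,0,0,0,1],[0,0,0.015,0,0,0,1],[0,0,0.008,0,0,0,1],[0,0,0,0,0,0,1]]]'
python3 - <<'E'
from h import *
st();shot("side","s1",(270,170,390,270),6);shot("top","t1",(130,170,260,270),6)
E
```

```text
time_s: 4.0
eef_pos: [0.5794, 0.0609, 0.0426]
eef_rot: [-0.0, 1.0, 0.003, -0.001]
wrist_force: [0.8, 0.4, 0.0]
opening: 0.002
4.0 pos [0.5794 0.0609 0.0426] rot
 [[ 1.0e+00  5.3e-03 -1.4e-03]
 [ 5.3e-03 -1.0e+00  1.0e-04]
 [-1.4e-03 -1.0e-04 -1.0e+00]] F [0.79 0.39 0.03] T [-0.05  0.05 -0.  ] open 0.002
```

View pics/s1.png

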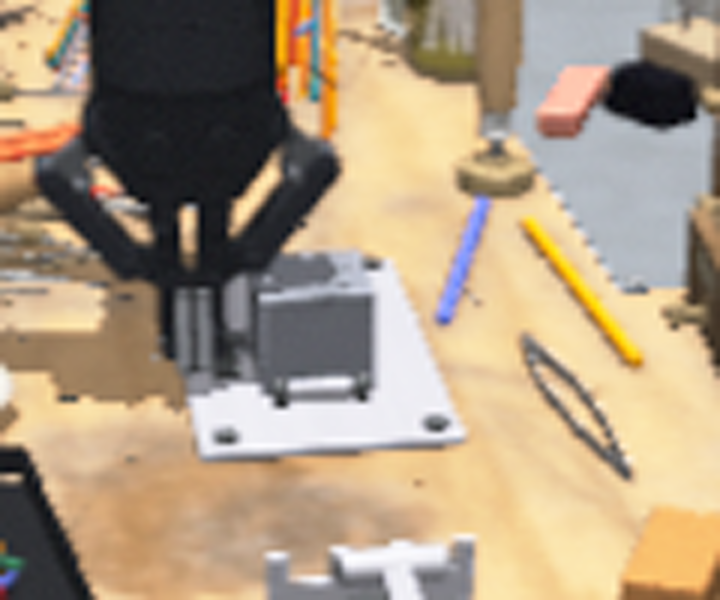

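View pics/t1.png

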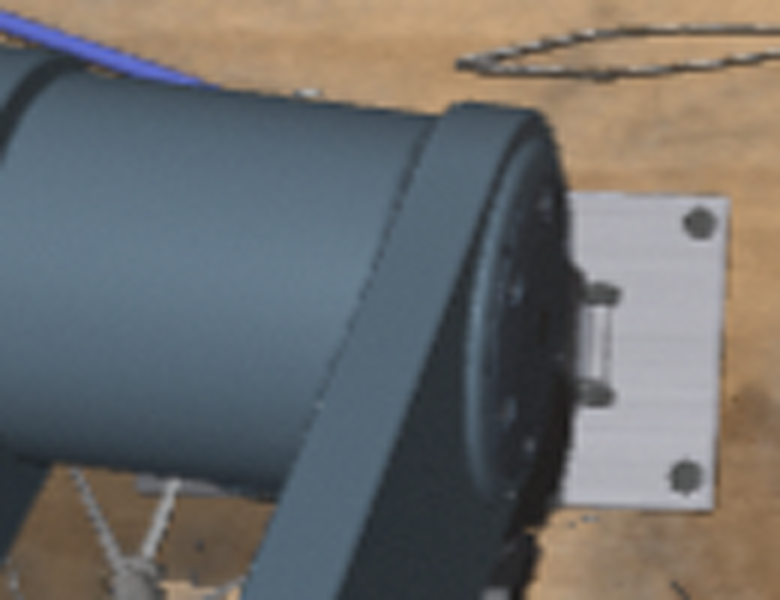

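```bash
python3 -m pendant '[[[-0.003,-0.005,0.002,0,0,0,1],[0,-0.005,0,0,0,0,1],[0,-0.003,0,0,0,0,1],[0,-0.002,0,0,0,0,1],[0,-0.002,0,0,0,0,1],[0,-0.002,0,0,0,0,1],[0,-0.002,0,0,0,0,1],[0,-0.002,0,0,0,0,1],[0,-0.002,0,0,0,0,1],[0,-0.002,0,0,0,0,1]]]'
python3 - <<'E'
from h import *
st();shot("side","s2",(270,170,390,270),6)
E
```

```text
time_s: 5.1
eef_pos: [0.5768, 0.0881, 0.0414]
eef_rot: [-0.0, 1.0, 0.002, 0.0]
wrist_force: [0.4, -2.1, 2.3]
opening: 0.002
5.1 pos [0.5768 0.0881 0.0414] rot
 [[ 1.0e+00  3.9e-03  2.0e-04]
 [ 3.9e-03 -1.0e+00  0.0e+00]
 [ 2.0e-04 -0.0e+00 -1.0e+00]] F [ 0.41 -2.09  2.28] T [-0.44 -0.1  -0.13] open 0.002
```

View pics/s2.png

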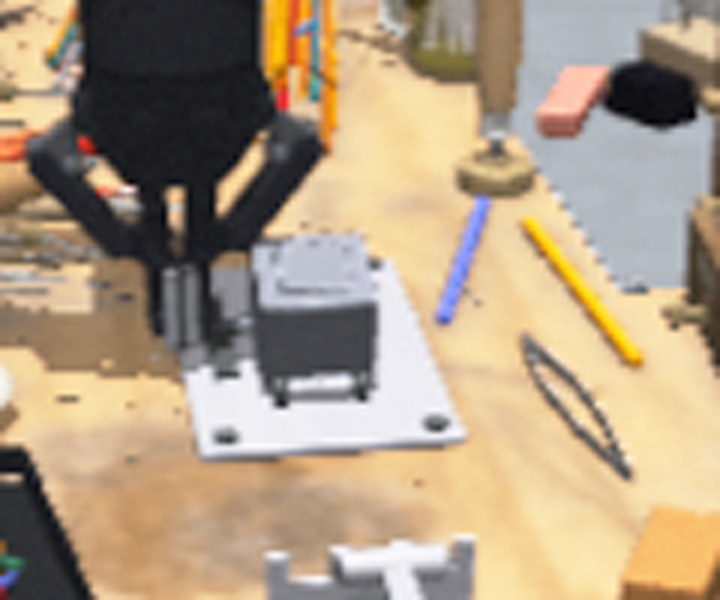

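The cover looks as if it has just begun to tip, so I'll push 1.5 mm more and look again.

```bash
python3 -m pendant '[[[0,-0.0015,0,0,0,0,1],[0,0,0,0,0,0,1]]]'
python3 - <<'E'
from h import *
st();shot("side","s3",(270,170,390,270),6)
E
```

```text
time_s: 5.35
eef_pos: [0.5768, 0.0897, 0.0414]
eef_rot: [-0.0, 1.0, 0.002, 0.0]
wrist_force: [0.2, -0.5, 3.6]
opening: -0.001
5.35 pos [0.5768 0.0897 0.0414] rot
 [[ 1.0e+00  4.1e-03  3.0e-04]
 [ 4.1e-03 -1.0e+00  3.0e-04]
 [ 3.0e-04 -3.0e-04 -1.0e+00]] F [ 0.17 -0.55  3.6 ] T [-0.19 -0.06  0.  ] open -0.001
```

View pics/s3.png

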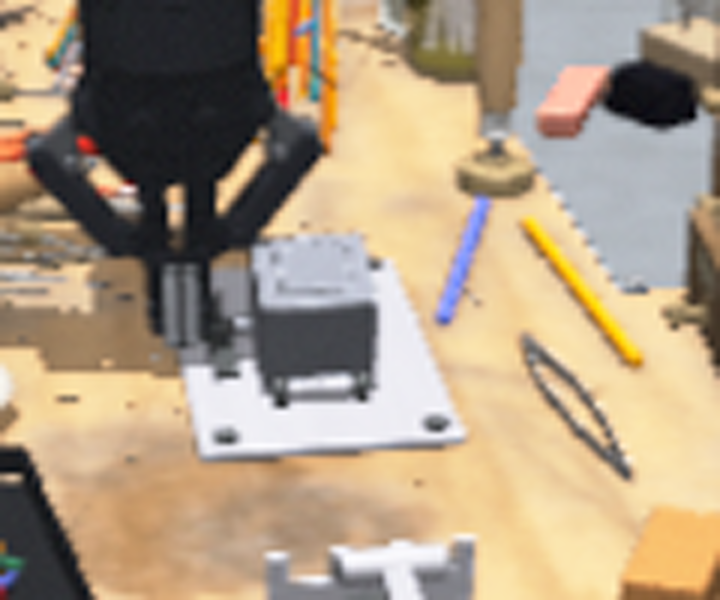

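The released cover is pressing lightly on the gripper's knuckle (Fz is about 3.6 N). I'll slide the gripper sideways, away from it.

```bash
python3 -m pendant '[[[-0.01,0,0,0,0,0,1],[-0.01,0,0,0,0,0,1],[-0.01,0,0,0,0,0,1],[-0.004,0,-0.01,0,0,0,1],[0,0,-0.04,0,0,0,1],[0,0,-0.04,0,0,0,-1],[0,0,-0.03,0,0,0,-1]]]'
python3 - <<'E'
from h import *
st();shot("side","s4",(270,170,390,270),6)
E
```

```text
time_s: 6.1
eef_pos: [0.5431, 0.0894, 0.1645]
eef_rot: [0.0, 1.0, 0.002, 0.001]
wrist_force: [0.5, -0.1, 0.6]
opening: 0.335
6.1 pos [0.5431 0.0894 0.1645] rot
 [[ 1.      0.0041  0.0027]
 [ 0.0041 -1.     -0.    ]
 [ 0.0027  0.     -1.    ]] F [ 0.46 -0.1   0.58] T [0.02 0.05 0.06] open 0.335
```

View pics/s4.png

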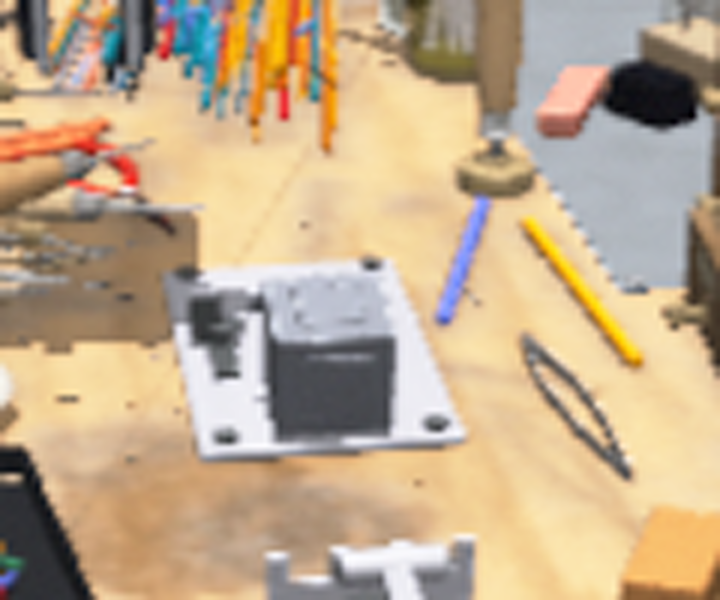

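The hood has tipped back over its hinge. Next is the lever bar.

```bash
python3 -m pendant '[[[0.0103,0.034,0,0,0,0,-1],[0.0103,0.034,0,0,0,0,-1],[0.0103,0.034,0,0,0,0,-1],[0.0103,0.034,0,0,0,0,-1],[0.0103,0.034,0,0,0,0,-1],[0.0103,0.034,0,0,0,0,-1],[0.0103,0.034,0,0,0,0,-1],[0.0103,0.034,0,0,0,0,-1],[0,0,0,0,0,-0.017,-0.3],[0,0,0,0,0,0,-0.3]]]'
python3 - <<'E'
from h import *
st();shot("top","t5",(130,170,430,280),2.6);shot("side","s5",(250,150,390,340),3)
E
```

```text
time_s: 7.15
eef_pos: [0.6258, -0.183, 0.1613]
eef_rot: [-0.0, 1.0, 0.01, -0.0]
wrist_force: [0.4, -0.5, 0.1]
opening: 0.688
7.15 pos [ 0.6258 -0.183   0.1613] rot
 [[ 9.998e-01  1.980e-02 -2.000e-04]
 [ 1.980e-02 -9.998e-01  4.000e-04]
 [-2.000e-04 -4.000e-04 -1.000e+00]] F [ 0.39 -0.52  0.05] T [-0.04  0.06 -0.03] open 0.688
```

View pics/t5.png

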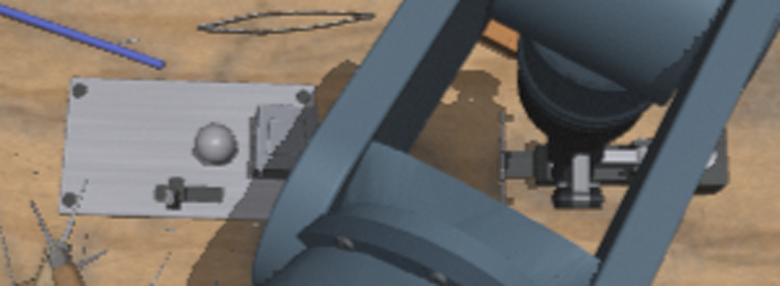

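View pics/s5.png

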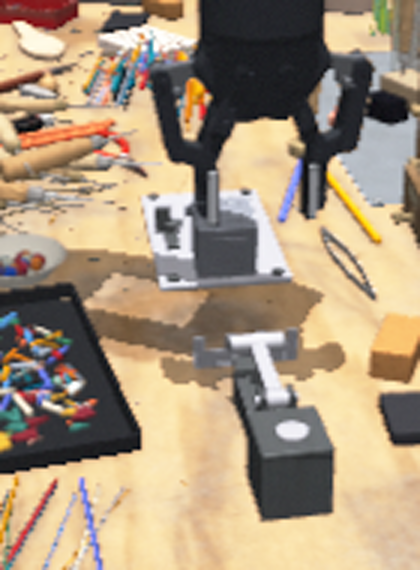

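```bash
python3 -m pendant '[[[0,-0.001,0.025,0,0,0,-0.3],[0,0,0.03,0,0,0,-0.3],[0,0,0.025,0,0,0,-0.3],[0,0,0.02,0,0,0,-0.3],[0,0,0.01,0,0,0,-0.3],[0,0,0.002,0,0,0,-0.3],[0,0,0,0,0,0,-0.3]]]'
python3 - <<'E'
from h import *
z=np.load("pics/t5.npz");W=cloud("top",z["d"])
Q=W[205:245,195:232].reshape(-1,3);Q=Q[(Q[:,2]>.03)&(Q[:,2]<.06)]
from scipy.optimize import least_squares
r=least_squares(lambda c:np.linalg.norm(Q-c,axis=1)-.015,[.632,.073,.03],loss="soft_l1",f_scale=.002);print("ball",r.x,len(Q))
u=[onplane("top",((x+.5)/2.6-.5+130,(y+.5)/2.6-.5+170),.030) for x,y in [(194,144),(236,144),(214,122),(214,165)]];print(np.round(u,4))
st();shot("side","s6",(290,200,400,330),5)
E
```

```text
time_s: 7.95
eef_pos: [0.6265, -0.1809, 0.0499]
eef_rot: [0.0, 1.0, 0.011, 0.0]
wrist_force: [-0.3, -0.2, 0.1]
opening: 0.652
ball [0.63090792 0.07331662 0.03098451] 205
[[0.6307 0.0897 0.03  ]
 [0.6315 0.0581 0.03  ]
 [0.648  0.0757 0.03  ]
 [0.615  0.0736 0.03  ]]
7.95 pos [ 0.6265 -0.1809  0.0499] rot
 [[ 9.998e-01  2.170e-02  6.000e-04]
 [ 2.170e-02 -9.998e-01 -2.000e-04]
 [ 6.000e-04  2.000e-04 -1.000e+00]] F [-0.26 -0.21  0.08] T [-0.06  0.01 -0.03] open 0.652
```

View pics/s6.png

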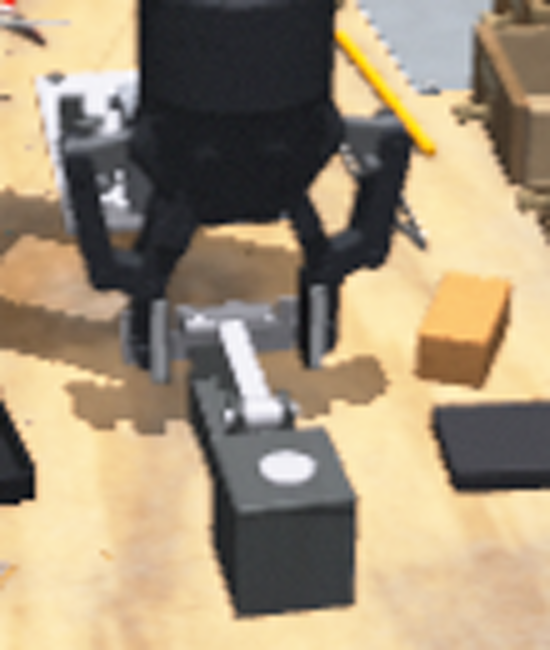

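```bash
python3 -m pendant '[[[0,0,0,0,0,0,0],[0,0,0,0,0,0,0.1],[0,0,0,0,0,0,0.2],[0,0,0,0,0,0,0.3],[0,0,0,0,0,0,0.4],[0,0,0,0,0,0,0.6],[0,0,0,0,0,0,1],[0,0,0,0,0,0,1]]]'
python3 - <<'E'
from h import *
st();shot("side","s7",(290,200,400,330),5)
E
```

```text
time_s: 8.8
eef_pos: [0.6262, -0.1815, 0.0493]
eef_rot: [0.0, 1.0, 0.01, 0.0]
wrist_force: [-1.4, 0.4, 1.3]
opening: 0.407
8.8 pos [ 0.6262 -0.1815  0.0493] rot
 [[ 9.998e-01  2.100e-02  1.000e-04]
 [ 2.100e-02 -9.998e-01 -1.000e-04]
 [ 1.000e-04  1.000e-04 -1.000e+00]] F [-1.42  0.35  1.26] T [ 0.04  0.17 -0.  ] open 0.407
```

View pics/s7.png

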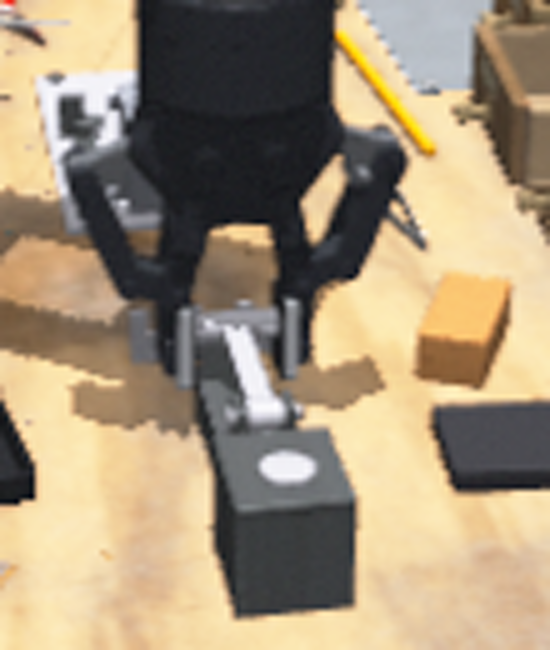

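```bash
python3 -m pendant '[[[0,0.0003,-0.0065,0,0,0,1],[0,0.001,-0.0064,0,0,0,1],[0,0.0016,-0.0063,0,0,0,1],[0,0.0022,-0.0061,0,0,0,1],[0,0.0029,-0.0059,0,0,0,1],[0,0.0034,-0.0055,0,0,0,1]]]'
python3 -m pendant '[[[0,0.0039,-0.0052,0,0,0,1],[0,0.0044,-0.0047,0,0,0,1],[0,0.0049,-0.0043,0,0,0,1],[0,0.0053,-0.0038,0,0,0,1],[0,0.0036,-0.0022,0,0,0,1],[0,0,0,0,0,0,1]]]'
python3 - <<'E'
from h import *
st();shot("side","s8",(290,200,400,330),5)
E
```

```text
time_s: 9.45
eef_pos: [0.6263, -0.1931, 0.0864]
eef_rot: [-0.0, 1.0, 0.01, -0.0]
wrist_force: [0.3, -1.4, -5.6]
opening: 0.404
time_s: 10.05
eef_pos: [0.6269, -0.2154, 0.1066]
eef_rot: [0.0, 1.0, 0.01, 0.0]
wrist_force: [-0.9, -1.5, -4.3]
opening: 0.404
10.05 pos [ 0.6269 -0.2154  0.1066] rot
 [[ 9.998e-01  2.050e-02  2.000e-04]
 [ 2.050e-02 -9.998e-01 -0.000e+00]
 [ 2.000e-04  0.000e+00 -1.000e+00]] F [-0.92 -1.54 -4.33] T [-0.    0.13 -0.09] open 0.404
```

View pics/s8.png

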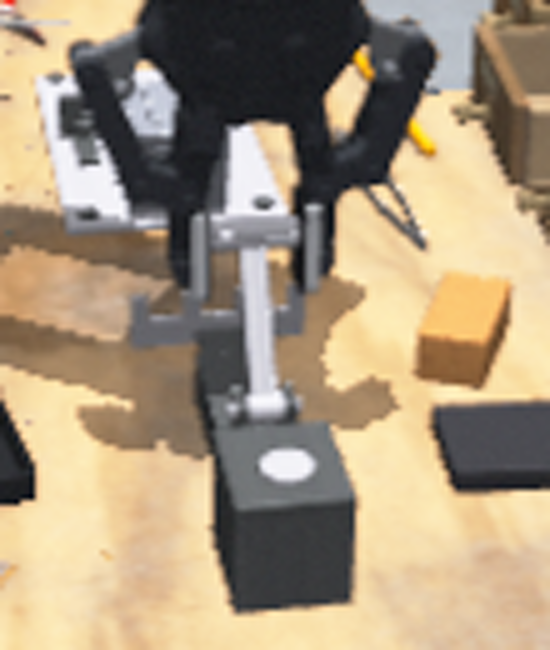

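```bash
python3 -m pendant '[[[0,0,0,0,0,0,0],[0,0,0,0,0,0,-0.4],[0,0,-0.01,0,0,0,-0.7],[0,0,-0.03,0,0,0,-1],[0,0,-0.035,0,0,0,-1],[0,0.025,-0.005,0,0,0,-1],[0,0.025,0,0,0,0,-1],[0,0.024,0,0,0,0,-1],[0,0,0,0,0,0,-1]]]'
python3 - <<'E'
from h import *
st();shot("side","s9",(270,150,400,330),4);shot("top","t9",(300,170,440,280),5)
E
```

```text
time_s: 11.0
eef_pos: [0.6286, -0.2921, 0.1878]
eef_rot: [0.001, 1.0, 0.009, 0.001]
wrist_force: [-0.2, -0.7, 0.3]
opening: 1.002
11.0 pos [ 0.6286 -0.2921  0.1878] rot
 [[ 0.9998  0.0184  0.0021]
 [ 0.0184 -0.9998 -0.0025]
 [ 0.002   0.0025 -1.    ]] F [-0.22 -0.66  0.33] T [-0.06 -0.01  0.02] open 1.002
```

View pics/s9.png

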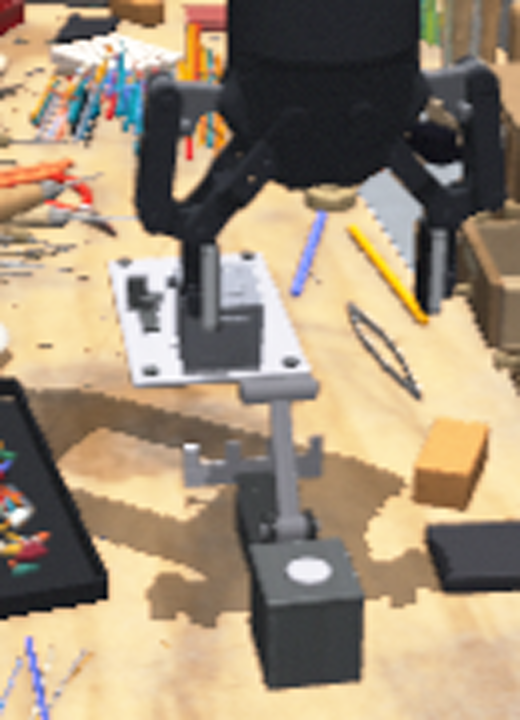

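View pics/t9.png

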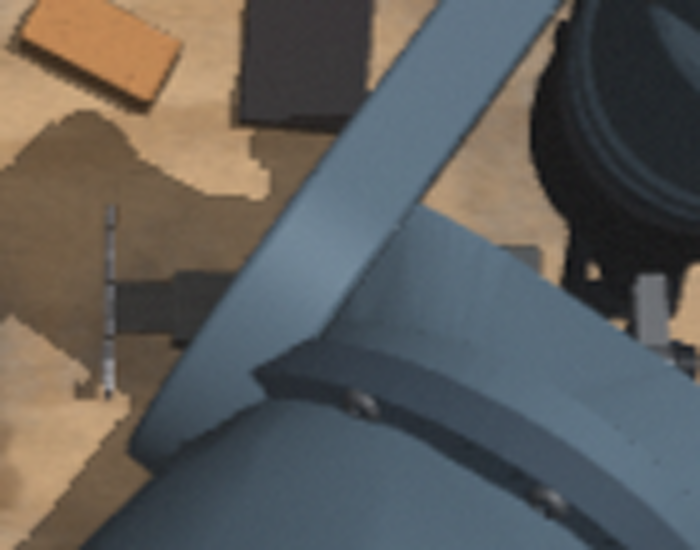

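```bash
python3 -m pendant '[[[0,-0.002,0.025,0,0,0,-0.7],[0,0,0.03,0,0,0,-0.5],[0,0,0.03,0,0,0,-0.5],[0,0,0.03,0,0,0,-0.5],[0,0,0.02,0,0,0,-0.5],[0,0,0.01,0,0,0,-0.5],[0,0,0.002,0,0,0,-0.5],[0,0,0,0,0,0,-0.5]]]'
python3 - <<'E'
from h import *
st();shot("side","s10",(270,180,400,340),4)
E
```

```text
time_s: 11.9
eef_pos: [0.629, -0.2866, 0.0401]
eef_rot: [0.0, 1.0, 0.011, 0.0]
wrist_force: [-0.5, -1.1, 0.5]
opening: 0.749
11.9 pos [ 0.629  -0.2866  0.0401] rot
 [[ 9.998e-01  2.150e-02  9.000e-04]
 [ 2.150e-02 -9.998e-01 -5.000e-04]
 [ 9.000e-04  5.000e-04 -1.000e+00]] F [-0.46 -1.14  0.46] T [0.04 0.04 0.  ] open 0.749
```

View pics/s10.png

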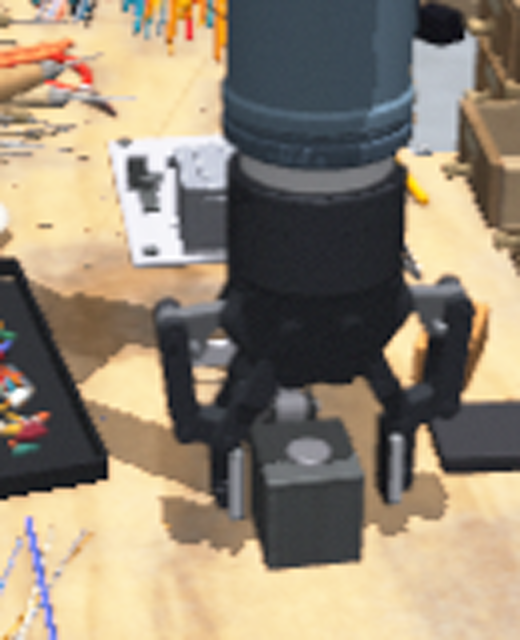

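```bash
python3 -m pendant '[[[-0.0005,0.004,0,0,0,0,-0.3],[0,0,0,0,0,0,-0.2],[0,0,0,0,0,0,-0.1],[0,0,0,0,0,0,0],[0,0,0,0,0,0,0.1],[0,0,0,0,0,0,0.3],[0,0,0,0,0,0,1],[0,0,0,0,0,0,1]]]'
python3 -m pendant '[[[0,0,-0.004,0,0,0,1],[0,0,-0.006,0,0,0,1],[0,0,-0.01,0,0,0,1],[0,0,-0.01,0,0,0,1],[0,0,-0.01,0,0,0,1],[0,0,0,0,0,0,1],[0,0,0,0,0,0,1]]]'
python3 - <<'E'
from h import *
st();shot("side","s11",(270,180,400,340),4)
E
```

```text
time_s: 12.75
eef_pos: [0.628, -0.2914, 0.0401]
eef_rot: [0.0, 1.0, 0.01, 0.0]
wrist_force: [-2.9, -1.6, 6.1]
opening: 0.513
time_s: 13.45
eef_pos: [0.6283, -0.2911, 0.0799]
eef_rot: [0.0, 1.0, 0.011, 0.001]
wrist_force: [-0.0, -0.2, -8.9]
opening: 0.506
13.45 pos [ 0.6283 -0.2911  0.0799] rot
 [[ 9.998e-01  2.110e-02  1.000e-03]
 [ 2.110e-02 -9.998e-01 -7.000e-04]
 [ 1.000e-03  7.000e-04 -1.000e+00]] F [-0.02 -0.18 -8.86] T [-0.32 -0.    0.03] open 0.506
```

View pics/s11.png

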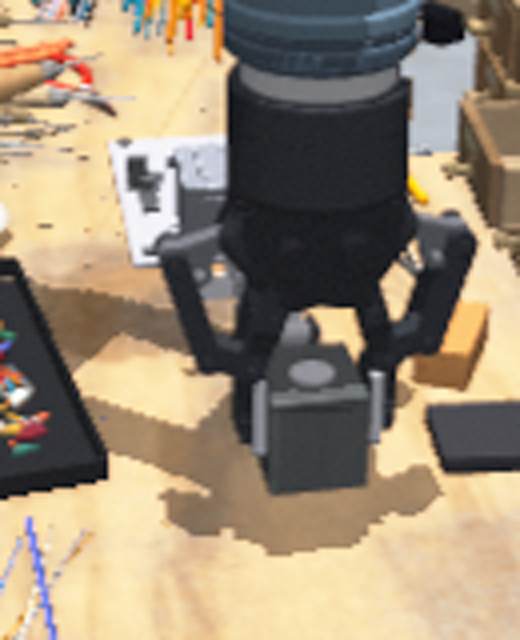

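```bash
python3 -m pendant '[[[0,0,-0.01,0,0,0.01,1],[0,0,-0.015,0,0,0.01,1],[0,0,-0.02,0,0,0,1],[0,0,-0.015,0,0,0,1],[0,-0.01,0,0,0,0,1],[0,-0.02,0,0,0,0,1],[0,-0.03,0,0,0,0,1],[0,-0.03,0,0,0,0,1],[0,-0.03,0,0,0,0,1],[0,-0.03,0,0,0,0,1]]]'
python3 -m pendant '[[[0.0005,-0.03,0,0,0,0,1],[0.0005,-0.03,0,0,0,0,1],[0.0005,-0.03,0,0,0,0,1],[0.0005,-0.03,0,0,0,0,1],[0.0005,-0.03,0,0,0,0,1],[0,-0.025,0,0,0,0,1],[0,-0.02,0,0,0,0,1],[0,-0.01,0,0,0,0,1],[0,0,0,0,0,0,1],[0,0,0,0,0,0,1]]]'
python3 - <<'E'
from h import *
st();shot("side","s12",(260,130,380,270),5);shot("top","t12",(120,150,280,290),4)
E
```

```text
time_s: 14.5
eef_pos: [0.6263, -0.1374, 0.1376]
eef_rot: [-0.001, 1.0, 0.001, -0.001]
wrist_force: [1.2, -0.9, -9.9]
opening: 0.503
time_s: 15.5
eef_pos: [0.6295, 0.0641, 0.1387]
eef_rot: [0.0, 1.0, 0.001, -0.001]
wrist_force: [-0.1, -2.0, -8.8]
opening: 0.507
15.5 pos [0.6295 0.0641 0.1387] rot
 [[ 1.0e+00  1.6e-03 -1.0e-03]
 [ 1.6e-03 -1.0e+00 -5.0e-04]
 [-1.0e-03  5.0e-04 -1.0e+00]] F [-0.08 -2.03 -8.85] T [-0.33 -0.03 -0.  ] open 0.507
```

View pics/s12.png

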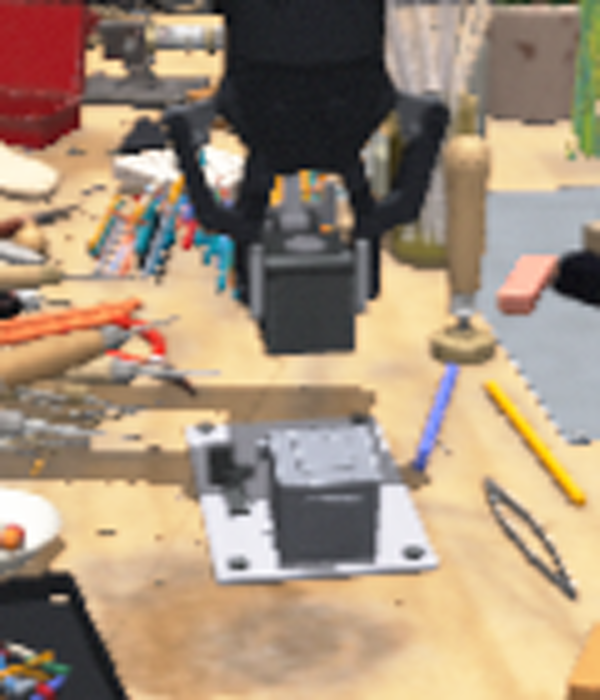

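View pics/t12.png

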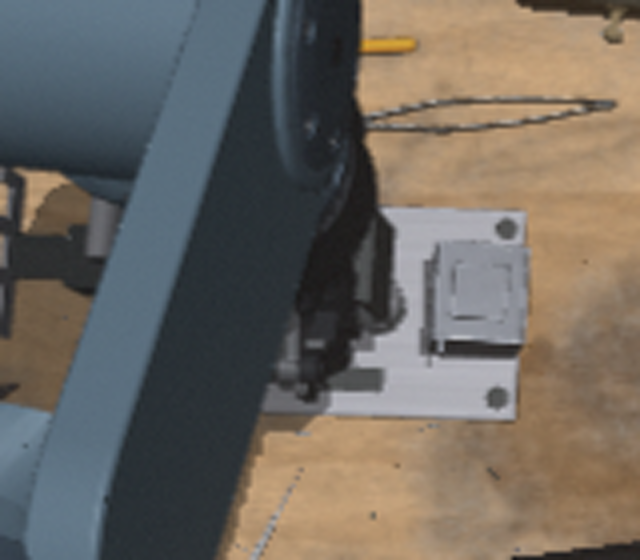

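```bash
python3 - <<'E'
from h import *
z=np.load("pics/s12.npz");W=cloud("side",z["d"])
# nose face region: zoom (270..350,270..345)/5+(260,130)
def reg(x0,y0,x1,y1):return W[130+y0//5:130+y1//5,260+x0//5:260+x1//5].reshape(-1,3)
Q=reg(275,275,345,340);Q=Q[np.abs(Q[:,1]-np.median(Q[:,1]))<.01]
print("nose",Q.mean(0),np.median(Q,0));A=np.c_[Q[:,[0,2]],np.ones(len(Q))];print("plane y=a x+b z+c",np.linalg.lstsq(A,Q[:,1],rcond=None)[0])
Q=reg(250,250,370,350);Q=Q[np.abs(Q[:,1]-0.045)<.02];print("nose ext",Q.min(0),Q.max(0))
z0=np.load("pics/side0.npz");V=cloud("side",z0["d"])
Q=V[295:325,330:362].reshape(-1,3);Q=Q[Q[:,2]>.006];Q=Q[np.abs(Q[:,1]-np.median(Q[:,1]))<.01];print("nose0",np.median(Q,0),Q.min(0),Q.max(0))
z=np.load("pics/t12.npz");W=cloud("top",z["d"])
Q=W[190:236,118:124].reshape(-1,3);print(Q[::6].round(3))
E
python3 - <<'E'
import numpy as np,cv2
p=np.load("pics/t12.npz")["p"][170:250,90:170,::-1];cv2.imwrite("pics/t12b.png",cv2.resize(p,None,fx=7,fy=7,interpolation=cv2.INTER_CUBIC))
E
```

```text
nose [0.62871217 0.050494   0.12228212] [0.62878705 0.0506497  0.1222364 ]
plane y=a x+b z+c [0.01248425 0.01366659 0.04097382]
nose ext [0.60121636 0.04385583 0.09970647] [0.65830487 0.06448438 0.14993157]
nose0 [ 0.62545292 -0.30749726  0.0309368 ] [ 0.60422663 -0.31167161  0.00606079] [ 0.64835858 -0.29731225  0.05135357]
[[ 0.59   0.09   0.435]
 [ 0.591  0.093  0.428]
 [ 0.7    0.277  0.001]
 [ 0.698  0.277  0.   ]
 [ 0.697  0.278 -0.002]
 [ 0.694  0.276  0.003]
 [ 0.692  0.276  0.002]
 [ 0.69   0.275  0.003]
 [ 0.688  0.275  0.002]
 [ 0.686  0.276 -0.001]
 [ 0.684  0.275  0.002]
 [ 0.682  0.275  0.001]
 [ 0.68   0.276 -0.001]
 [ 0.677  0.274  0.002]
 [ 0.675  0.274  0.001]
 [ 0.673  0.274  0.003]
 [ 0.671  0.275 -0.   ]
 [ 0.669  0.274  0.001]
 [ 0.667  0.273  0.002]
 [ 0.665  0.274  0.001]
 [ 0.663  0.274 -0.   ]
 [ 0.66   0.272  0.003]
 [ 0.659  0.274 -0.001]
 [ 0.657  0.274 -0.003]
 [ 0.655  0.273 -0.001]
 [ 0.652  0.272  0.002]
 [ 0.622  0.214  0.137]
 [ 0.621  0.215  0.135]
 [ 0.619  0.215  0.135]
 [ 0.617  0.213  0.138]
 [ 0.616  0.215  0.134]
 [ 0.641  0.273 -0.004]
 [ 0.638  0.271 -0.   ]
 [ 0.636  0.271  0.001]
 [ 0.634  0.271 -0.001]
 [ 0.632  0.27   0.001]
 [ 0.63   0.27   0.002]
 [ 0.628  0.27   0.001]
 [ 0.625  0.269  0.002]
 [ 0.6    0.213  0.134]
 [ 0.598  0.213  0.134]
 [ 0.597  0.213  0.133]
 [ 0.595  0.214  0.131]
 [ 0.594  0.216  0.127]
 [ 0.614  0.269  0.001]
 [ 0.611  0.268  0.002]]
```

View pics/t12b.png

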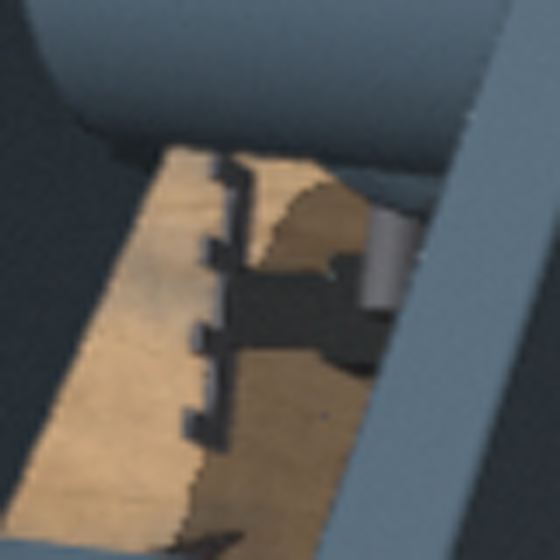

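```bash
python3 - <<'E'
from h import *
for z in(.1345,.1366):
  for x,y in[(217,165),(196,425),(212,250),(201,340)]: print(z,onplane("top",((x+.5)/7-.5+90,(y+.5)/7-.5+170),z).round(4))
z=np.load("pics/top0.npz");W=cloud("top",z["d"]);Q=W[205:260,310:335].reshape(-1,3);Q=Q[Q[:,2]>.031];print(np.median(Q,0),len(Q))
z=np.load("pics/t12.npz");W=cloud("top",z["d"]);Q=W[190:236,112:126].reshape(-1,3);Q=Q[(Q[:,2]>.11)&(Q[:,2]<.16)];print(np.median(Q,0),len(Q), np.polyfit(Q[:,0],Q[:,1],1))
Q=W[195:220,140:152].reshape(-1,3);Q=Q[(Q[:,2]>.17)&(Q[:,2]<.23)];print("bar",np.median(Q,0) if len(Q) else 0,len(Q))
E
```

```text
0.1345 [0.6639 0.2148 0.1345]
0.1345 [0.5978 0.2135 0.1345]
0.1345 [0.6421 0.2139 0.1345]
0.1345 [0.6192 0.2143 0.1345]
0.1366 [0.6634 0.2139 0.1366]
0.1366 [0.5975 0.2126 0.1366]
0.1366 [0.6416 0.213  0.1366]
0.1366 [0.6188 0.2135 0.1366]
[ 0.61059446 -0.14347072  0.03822017] 26
[0.62764692 0.21316551 0.12437238] 240 [-0.00495217  0.21636405]
bar [0.6241889  0.14300057 0.20645261] 108
```

```bash
python3 -m pendant '[[[0.0016,-0.0026,0.01,0,0,0,1],[0,0,0.015,0,0,0,1],[0,0,0.015,0,0,0,1],[0,0,0.008,0,0,0,1],[0,0,0,0,0,0,1],[0,0,0,0,0,0,1]]]'
python3 - <<'E'
from h import *
st();shot("side","s13",(270,170,390,270),6);shot("top","t13",(120,150,280,290),4)
E
```

```text
time_s: 16.2
eef_pos: [0.6316, 0.0667, 0.0907]
eef_rot: [-0.0, 1.0, 0.0, -0.0]
wrist_force: [0.7, 0.9, -9.5]
opening: 0.51
16.2 pos [0.6316 0.0667 0.0907] rot
 [[ 1.e+00  1.e-03 -7.e-04]
 [ 1.e-03 -1.e+00  1.e-04]
 [-7.e-04 -1.e-04 -1.e+00]] F [ 0.74  0.93 -9.52] T [-0.3  -0.   -0.03] open 0.51
```

View pics/s13.png

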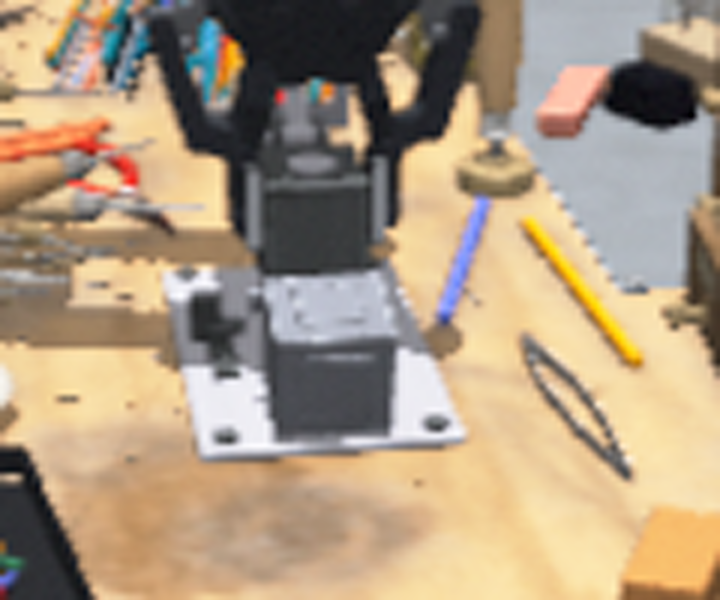

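View pics/t13.png

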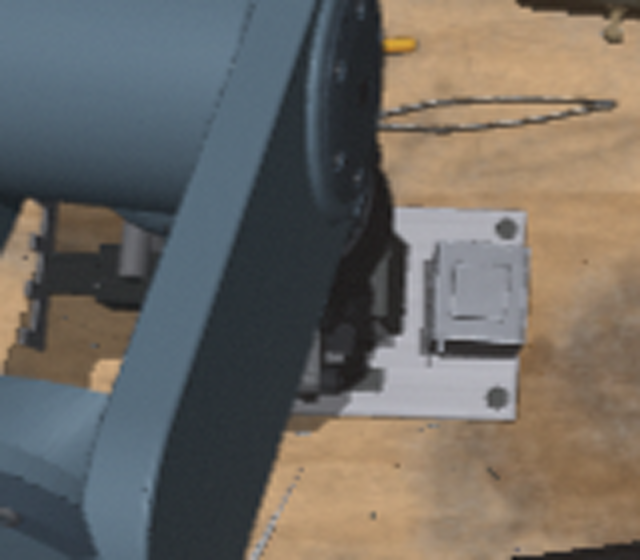

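```bash
python3 -m pendant '[[[0,0,0.004,0,0,0,1],[0,0,0.004,0,0,0,1],[0,0,0.004,0,0,0,1],[0,0,0.003,0,0,0,1],[0,0,0,0,0,0,1]]]'
python3 -m pendant '[[[0,0,0.003,0,0,0,1],[0,0,0.003,0,0,0,1],[0,0,0.003,0,0,0,1],[0,0,0,0,0,0,1]]]'
python3 -c "
from h import *;st()"
```

```text
time_s: 16.8
eef_pos: [0.6311, 0.0667, 0.0754]
eef_rot: [-0.0, 1.0, 0.001, -0.001]
wrist_force: [0.7, 0.2, -8.2]
opening: 0.506
time_s: 17.2
eef_pos: [0.6312, 0.0667, 0.0665]
eef_rot: [-0.0, 1.0, 0.001, -0.001]
wrist_force: [-0.4, 0.7, -9.1]
opening: 0.507
17.2 pos [0.6312 0.0667 0.0665] rot
 [[ 1.0e+00  1.0e-03 -1.1e-03]
 [ 1.0e-03 -1.0e+00  1.0e-04]
 [-1.1e-03 -1.0e-04 -1.0e+00]] F [-0.4   0.72 -9.12] T [-0.28  0.06  0.01] open 0.507
```

No contact past the ball's equator, so I'll go on down.

```bash
python3 -m pendant '[[[0,0,0.003,0,0,0,1],[0,0,0.003,0,0,0,1],[0,0,0.003,0,0,0,1],[0,0,0.002,0,0,0,1],[0,0,0,0,0,0,1]]]'
python3 -m pendant '[[[0,0,0.002,0,0,0,1],[0,0,0.002,0,0,0,1],[0,0,0,0,0,0,1]]]'
python3 - <<'E'
from h import *
st();shot("side","s14",(270,170,390,270),6)
E
```

```text
time_s: 17.7
eef_pos: [0.6313, 0.0667, 0.0556]
eef_rot: [-0.0, 1.0, 0.0, -0.0]
wrist_force: [-0.0, 0.9, -9.4]
opening: 0.505
time_s: 18.0
eef_pos: [0.6314, 0.0667, 0.0518]
eef_rot: [-0.0, 1.0, 0.0, -0.0]
wrist_force: [0.5, 0.4, -8.8]
opening: 0.502
18.0 pos [0.6314 0.0667 0.0518] rot
 [[ 1.e+00  1.e-03 -6.e-04]
 [ 1.e-03 -1.e+00  0.e+00]
 [-6.e-04 -0.e+00 -1.e+00]] F [ 0.53  0.37 -8.77] T [-0.29 -0.01 -0.01] open 0.502
```

View pics/s14.png

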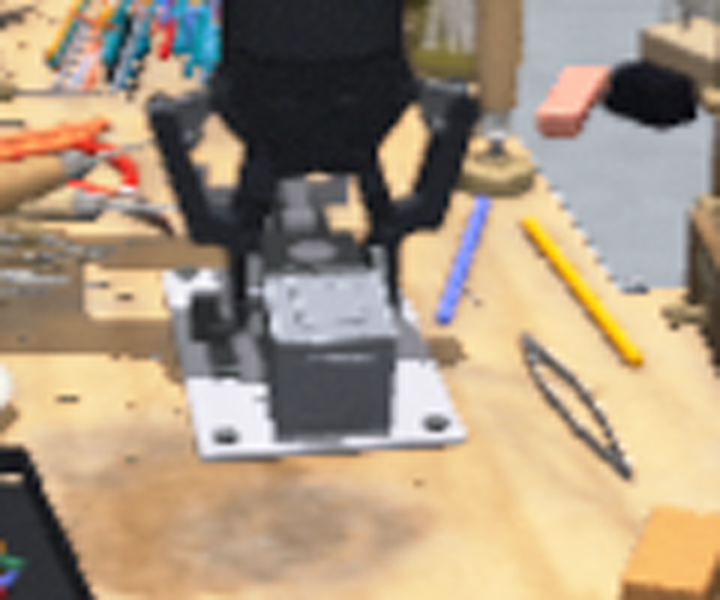

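```bash
python3 -m pendant '[[[0,0,0.0015,0,0,0,1],[0,0,0.0015,0,0,0,1],[0,0,0,0,0,0,1]]]'
python3 -m pendant '[[[0,0,0.001,0,0,0,1],[0,0,0.001,0,0,0,1],[0,0,0,0,0,0,1]]]'
python3 -m pendant '[[[0,0,0.001,0,0,0,1],[0,0,0.0,0,0,0,1]]]'
python3 -c "
from h import *;st()"
```

```text
time_s: 18.35
eef_pos: [0.632, 0.0667, 0.0499]
eef_rot: [0.0, 1.0, 0.001, 0.0]
wrist_force: [-1.9, 0.2, -3.0]
opening: 0.504
time_s: 18.65
eef_pos: [0.6321, 0.0667, 0.0481]
eef_rot: [0.0, 1.0, 0.001, 0.0]
wrist_force: [-4.7, 0.8, 3.8]
opening: 0.505
time_s: 18.85
eef_pos: [0.6321, 0.0667, 0.0469]
eef_rot: [0.0, 1.0, 0.001, 0.0]
wrist_force: [-3.9, 0.7, 6.8]
opening: 0.506
18.85 pos [0.6321 0.0667 0.0469] rot
 [[ 1.e+00  1.e-03  1.e-03]
 [ 1.e-03 -1.e+00 -1.e-04]
 [ 1.e-03  1.e-04 -1.e+00]] F [-3.92  0.7   6.78] T [-0.21  0.77  0.04] open 0.506
```

```bash
python3 -m pendant '[[[-0.0005,0,0.0008,0,0,0,1],[0,0,0.0007,0,0,0,1],[0,0,0.0,0,0,0,1]]]'
python3 - <<'E'
from h import *
st();shot("top","t15",(100,150,260,290),4);shot("side","s15",(270,170,390,270),6)
E
```

```text
time_s: 19.15
eef_pos: [0.6321, 0.0667, 0.0462]
eef_rot: [0.0, 1.0, 0.001, 0.001]
wrist_force: [-4.7, -0.4, 9.5]
opening: 0.508
19.15 pos [0.6321 0.0667 0.0462] rot
 [[ 1.0e+00  1.1e-03  2.0e-03]
 [ 1.1e-03 -1.0e+00 -1.0e-04]
 [ 2.0e-03  1.0e-04 -1.0e+00]] F [-4.71 -0.43  9.48] T [-0.13  0.79  0.07] open 0.508
```

View pics/t15.png

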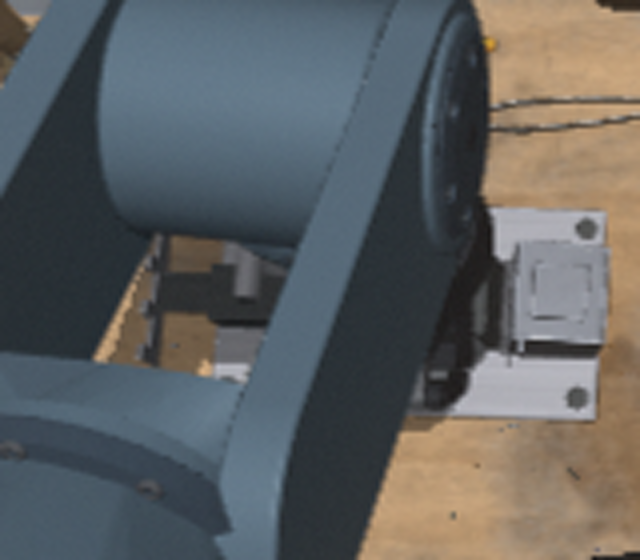

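View pics/s15.png

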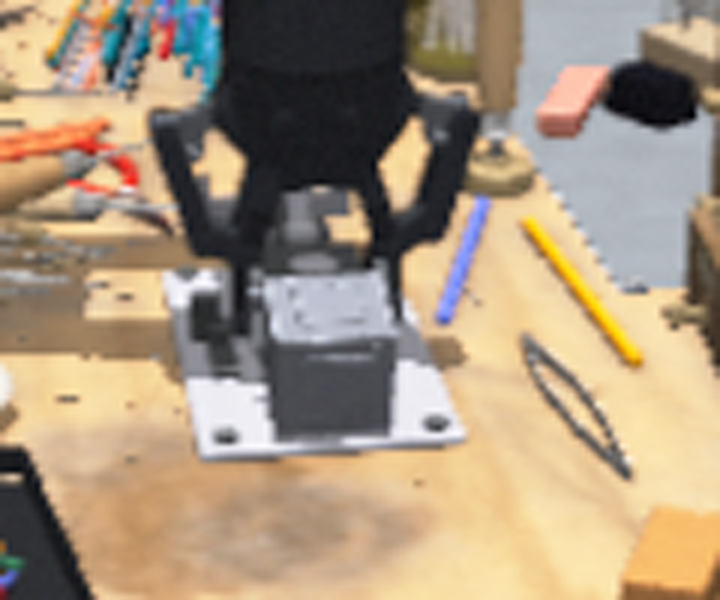

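```bash
python3 -m pendant '[[[0,0,0,0,0,0,0.1],[0,0,0,0,0,0,-0.1],[0,0,0,0,0,0,-0.3],[0,0,0,0,0,0,-0.4],[0,0,-0.02,0,0,0,-0.4],[0,0,-0.03,0,0,0,-0.4],[0,0,-0.035,0,0,0,-0.4],[0,0,-0.035,0,0,0,-0.4],[0,0,0,0,0,0,-0.4]]]'
python3 - <<'E'
from h import *
st();shot("side","s16",(270,130,390,270),5)
E
python3 -m pendant '[[[0,-0.02,0,0,0,0,-0.3],[0,-0.026,0,0,0,0,-0.3],[0,-0.026,0,0,0,0,-0.3],[0,-0.006,0,0,0,0,-0.3],[0,0,0,0,0,0,-0.3]]]'
python3 - <<'E'
from h import *
st();shot("top","t16",(100,150,260,290),4);shot("side","s17",(270,130,390,270),5)
E
```

```text
time_s: 20.15
eef_pos: [0.6349, 0.0666, 0.1709]
eef_rot: [0.0, 1.0, 0.001, 0.005]
wrist_force: [0.0, -0.4, 1.1]
opening: 0.7
20.15 pos [0.6349 0.0666 0.1709] rot
 [[ 9.999e-01  1.100e-03  1.080e-02]
 [ 1.100e-03 -1.000e+00 -7.000e-04]
 [ 1.080e-02  7.000e-04 -9.999e-01]] F [ 0.04 -0.43  1.14] T [ 0.   -0.04  0.02] open 0.7
time_s: 20.7
eef_pos: [0.6303, 0.1455, 0.1631]
eef_rot: [0.0, 1.0, 0.001, -0.001]
wrist_force: [0.4, 0.2, -0.8]
opening: 0.645
20.7 pos [0.6303 0.1455 0.1631] rot
 [[ 1.0e+00  2.8e-03 -2.2e-03]
 [ 2.8e-03 -1.0e+00 -2.0e-04]
 [-2.2e-03  2.0e-04 -1.0e+00]] F [ 0.37  0.25 -0.8 ] T [-0.01  0.02 -0.01] open 0.645
```

View pics/t16.png

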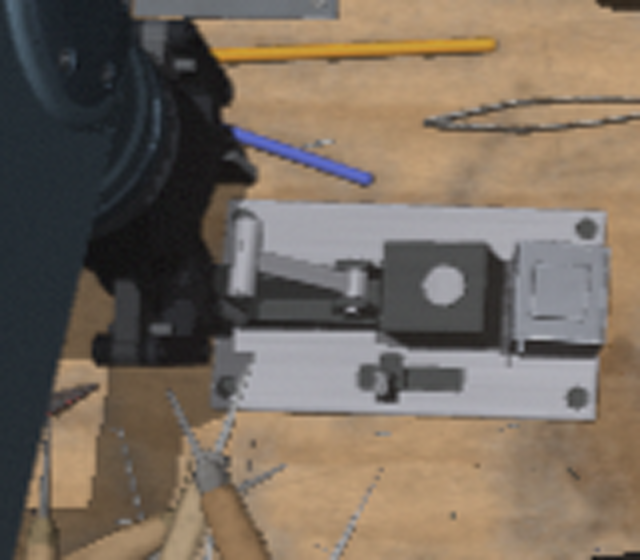

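View pics/s17.png

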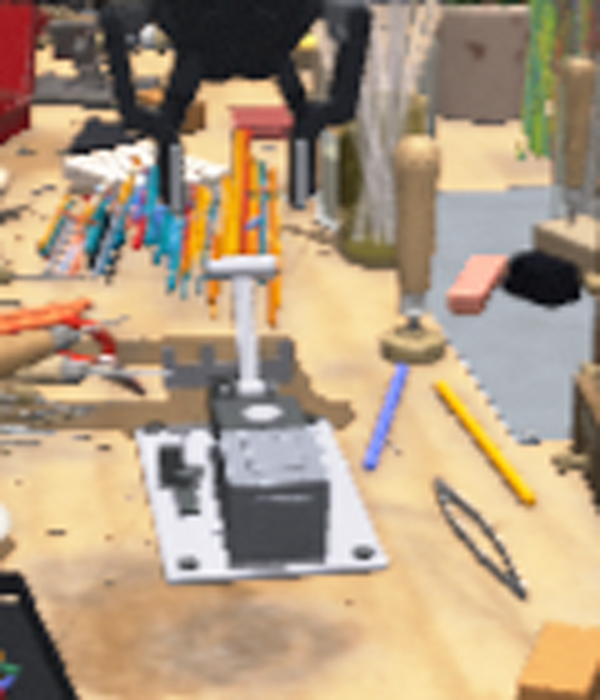

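```bash
python3 - <<'E'
from h import *
z=np.load("pics/t16.npz");W=cloud("top",z["d"])
Q=W[200:228,154:168].reshape(-1,3);Q=Q[(Q[:,2]>.095)&(Q[:,2]<.125)];print("bar",np.median(Q,0),Q.min(0),Q.max(0),len(Q))
for x,y in[(247,213),(241,294)]:print(onplane("top",((x+.5)/4-.5+100,(y+.5)/4-.5+150),.113).round(4))
Q=W[210:236,196:224].reshape(-1,3);Q=Q[Q[:,2]>.045];print("head",Q.mean(0));A=np.c_[Q[:,:2],np.ones(len(Q))];print(np.linalg.lstsq(A,Q[:,2],rcond=None)[0],len(Q))
D=[onplane("top",((x+.5)/4-.5+100,(y+.5)/4-.5+150),.056)[:2] for x,y in[(384,241),(487,243),(486,332),(383,331)]];print(np.round(D,4),np.mean(D,0))
z=np.load("pics/s17.npz");V=cloud("side",z["d"]);Q=V[180:187,311:326].reshape(-1,3);Q=Q[Q[:,2]>.08];print(np.median(Q,0),len(Q))
E
```

```text
bar [0.6321031  0.14669525 0.11450484] [0.61447347 0.14054412 0.10033266] [0.6523743  0.15455798 0.11933324] 159
[0.6534 0.1494 0.113 ]
[0.6164 0.149  0.113 ]
head [0.63085631 0.07385907 0.06260535]
[-1.54061548 -1.42400985  1.13968838] 621
[[0.6549 0.102 ]
 [0.6552 0.0528]
 [0.612  0.0507]
 [0.6112 0.0995]] [0.63335726 0.07626742]
[0.63214716 0.14600987 0.11088363] 71
```

```bash
python3 -m pendant '[[[0.002,-0.0015,0.01,0,0,0,-0.3],[0,0,0.02,0,0,0,-0.3],[0,0,0.015,0,0,0,-0.3],[0,0,0.005,0,0,0,-0.3],[0,0,0,0,0,0,-0.1],[0,0,0,0,0,0,0.1],[0,0,0,0,0,0,0.25],[0,0,0,0,0,0,0.5],[0,0,0,0,0,0,1],[0,0,0,0,0,0,1]]]'
python3 - <<'E'
from h import *
st();shot("side","s18",(270,130,390,270),5)
E
```

```text
time_s: 21.8
eef_pos: [0.6336, 0.1463, 0.1155]
eef_rot: [-0.0, 1.0, 0.001, 0.001]
wrist_force: [-0.4, 0.2, 1.8]
opening: 0.403
21.8 pos [0.6336 0.1463 0.1155] rot
 [[ 1.      0.0011  0.0014]
 [ 0.0011 -1.      0.    ]
 [ 0.0014 -0.     -1.    ]] F [-0.42  0.2   1.8 ] T [-0.02  0.05  0.  ] open 0.403
```

View pics/s18.png

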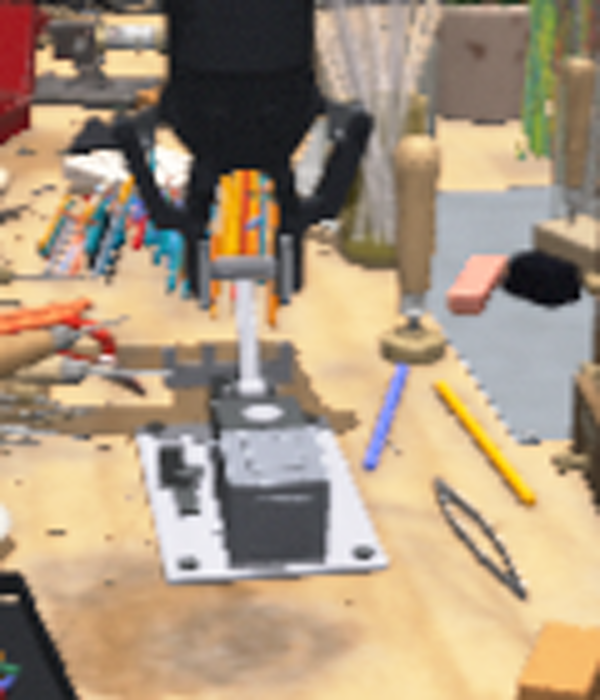

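```bash
python3 -m pendant '[[[0,-0.0055,0.0035,0,0,0,1],[0,-0.0051,0.0041,0,0,0,1],[0,-0.0047,0.0045,0,0,0,1],[0,-0.0041,0.005,0,0,0,1],[0,-0.0037,0.0053,0,0,0,1],[0,0,0,0,0,0,1]]]'
python3 -c "
from h import *;st()"
```

```text
time_s: 22.45
eef_pos: [0.6325, 0.1697, 0.0908]
eef_rot: [0.0, 1.0, 0.001, -0.001]
wrist_force: [1.8, -3.5, -3.4]
opening: 0.399
22.45 pos [0.6325 0.1697 0.0908] rot
 [[ 1.0e+00  1.5e-03 -1.5e-03]
 [ 1.5e-03 -1.0e+00 -1.0e-04]
 [-1.5e-03  1.0e-04 -1.0e+00]] F [ 1.77 -3.48 -3.4 ] T [-0.37 -0.3   0.11] open 0.399
```

```bash
python3 -m pendant '[[[0,-0.0021,0.0062,0,0,0,1],[0,-0.0021,0.0062,0,0,0,1],[0,-0.0019,0.0062,0,0,0,1],[0,0,0,0,0,0,1]]]'
python3 -c "
from h import *;st()"
```

```text
time_s: 22.85
eef_pos: [0.6325, 0.1758, 0.0724]
eef_rot: [-0.0, 1.0, 0.001, -0.001]
wrist_force: [0.4, 0.1, -1.8]
opening: 0.401
22.85 pos [0.6325 0.1758 0.0724] rot
 [[ 1.0e+00  1.3e-03 -1.1e-03]
 [ 1.3e-03 -1.0e+00  2.0e-04]
 [-1.1e-03 -2.0e-04 -1.0e+00]] F [ 0.41  0.08 -1.81] T [-0.03 -0.17  0.12] open 0.401
```

```bash
python3 -m pendant '[[[0,-0.0009,0.005,0,0,0,1],[0,-0.0005,0.004,0,0,0,1],[0,0,0,0,0,0,1]]]'
python3 -m pendant '[[[0,-0.0001,0.002,0,0,0,1],[0,0,0.002,0,0,0,1],[0,0,0,0,0,0,1]]]'
python3 - <<'E'
from h import *
st();shot("side","s19",(270,150,390,270),5)
E
```

```text
time_s: 23.15
eef_pos: [0.6329, 0.1772, 0.0642]
eef_rot: [-0.0, 1.0, 0.0, -0.0]
wrist_force: [0.7, 0.6, -1.1]
opening: 0.404
time_s: 23.45
eef_pos: [0.6331, 0.1773, 0.0606]
eef_rot: [-0.0, 1.0, 0.001, 0.0]
wrist_force: [-0.6, 2.6, 1.4]
opening: 0.4
23.45 pos [0.6331 0.1773 0.0606] rot
 [[ 1.0e+00  1.1e-03  1.0e-04]
 [ 1.1e-03 -1.0e+00  5.0e-04]
 [ 1.0e-04 -5.0e-04 -1.0e+00]] F [-0.56  2.59  1.37] T [ 0.43  0.07 -0.05] open 0.4
```

View pics/s19.png

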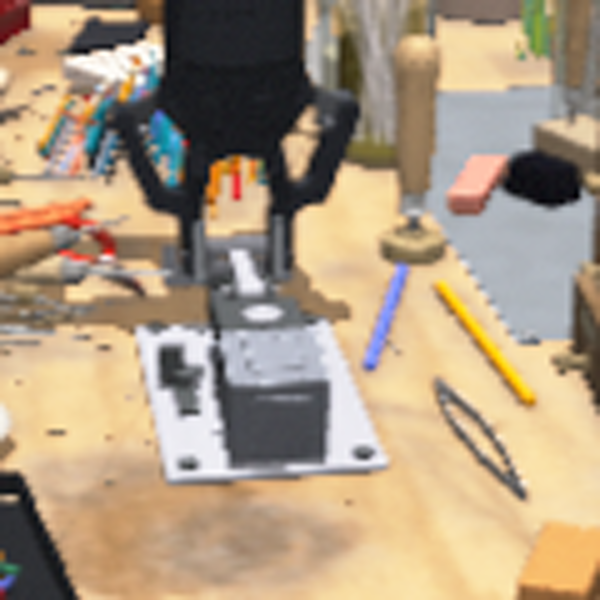

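```bash
python3 -m pendant '[[[0,-0.0008,0.001,0,0,0,1],[0,0,0.001,0,0,0,1],[0,0,0,0,0,0,1]]]'
python3 -m pendant '[[[0,0,0.001,0,0,0,1],[0,0,0.001,0,0,0,1],[0,0,0,0,0,0,1]]]'
python3 -m pendant '[[[0,0,0.001,0,0,0,1],[0,0,0.001,0,0,0,1],[0,0,0,0,0,0,1]]]'
```

```text
time_s: 23.8
eef_pos: [0.6331, 0.1777, 0.0586]
eef_rot: [-0.0, 1.0, 0.0, 0.0]
wrist_force: [-0.6, 2.2, 0.9]
opening: 0.401
time_s: 24.1
eef_pos: [0.6334, 0.1777, 0.0578]
eef_rot: [-0.0, 1.0, 0.0, 0.0]
wrist_force: [-3.3, 0.1, 8.6]
opening: 0.4
time_s: 24.4
eef_pos: [0.6337, 0.1778, 0.0571]
eef_rot: [-0.0, 1.0, 0.0, 0.001]
wrist_force: [-6.3, 1.6, 17.5]
opening: 0.403
```

```bash
python3 -m pendant '[[[0,0,0,0,0,0,0.2],[0,0,0,0,0,0,-0.1],[0,0,0,0,0,0,-0.3],[0,0,-0.01,0,0,0,-0.3],[0,0,-0.03,0,0,0,-0.3],[0,0,-0.03,0,0,0,1],[0,0,0,0,0,0,1],[0,0,0,0,0,0,1],[0,0,0,0,0,0,1]]]'
python3 - <<'E'
from h import *
st();shot("side","s20",(270,150,390,270),5);shot("top","t20",(100,150,260,290),4)
E
```

```text
time_s: 25.3
eef_pos: [0.6322, 0.1776, 0.1235]
eef_rot: [0.0, 1.0, 0.0, -0.001]
wrist_force: [0.0, -0.1, -1.0]
opening: 0.002
25.3 pos [0.6322 0.1776 0.1235] rot
 [[ 1.0e+00  9.0e-04 -2.1e-03]
 [ 9.0e-04 -1.0e+00 -3.0e-04]
 [-2.1e-03  3.0e-04 -1.0e+00]] F [ 0.03 -0.1  -0.97] T [-0.02  0.02 -0.03] open 0.002
```

View pics/s20.png

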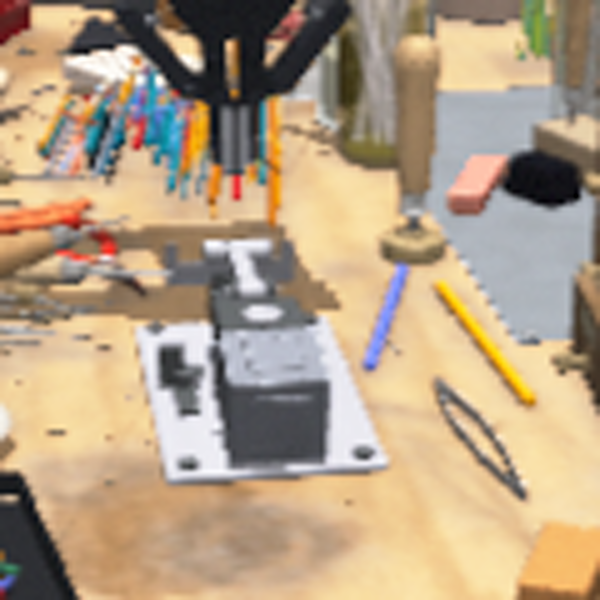

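View pics/t20.png

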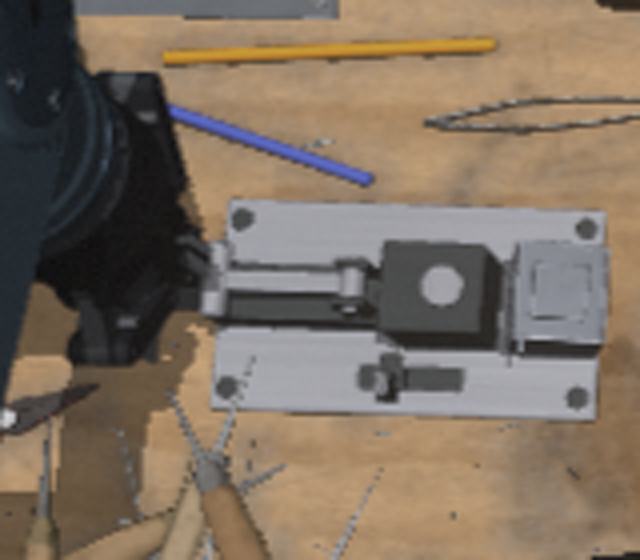

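Down. I'll finish with a press on top of the bar, fingers shut.

```bash
python3 -m pendant '[[[0,0,0.015,0,0,0,1],[0,0,0.015,0,0,0,1],[0,0,0.006,0,0,0,1],[0,0,0.002,0,0,0,1],[0,0,0,0,0,0,1]]]'
python3 -m pendant '[[[0,0,0.001,0,0,0,1],[0,0,0.001,0,0,0,1],[0,0,0,0,0,0,1]]]'
python3 -m pendant '[[[0,0,0.001,0,0,0,1],[0,0,0.001,0,0,0,1],[0,0,0,0,0,0,1]]]'
```

```text
time_s: 25.9
eef_pos: [0.6326, 0.1777, 0.0858]
eef_rot: [0.0, 1.0, 0.0, -0.001]
wrist_force: [0.1, 0.6, 0.7]
opening: -0.001
time_s: 26.2
eef_pos: [0.6333, 0.1778, 0.0851]
eef_rot: [-0.0, 1.0, 0.001, 0.0]
wrist_force: [0.8, -0.2, -1.1]
opening: -0.002
time_s: 26.5
eef_pos: [0.6333, 0.1778, 0.0832]
eef_rot: [-0.0, 1.0, 0.001, 0.0]
wrist_force: [-0.6, 0.1, 2.1]
opening: -0.003
```

```bash
python3 -m pendant '[[[0,0,0.001,0,0,0,1],[0,0,0,0,0,0,1]]]'
python3 -m pendant '[[[0,0,0.001,0,0,0,1],[0,0,0,0,0,0,1]]]'
python3 -m pendant '[[[0,0,0.001,0,0,0,1],[0,0,0,0,0,0,1]]]'
```

```text
time_s: 26.7
eef_pos: [0.6336, 0.1778, 0.0828]
eef_rot: [-0.0, 1.0, 0.001, 0.001]
wrist_force: [-1.9, -0.6, 5.9]
opening: -0.001
time_s: 26.9
eef_pos: [0.6339, 0.1779, 0.0825]
eef_rot: [-0.0, 1.0, 0.001, 0.001]
wrist_force: [-3.7, -0.6, 9.8]
opening: -0.0
time_s: 27.1
eef_pos: [0.6341, 0.178, 0.0822]
eef_rot: [-0.0, 1.0, 0.001, 0.001]
wrist_force: [-4.9, -1.1, 13.5]
opening: -0.004
```

```bash
python3 -m pendant '[[[0,0,0.001,0,0,0,1],[0,0,0.0005,0,0,0,1],[0,0,0,0,0,0,1],[0,0,-0.01,0,0,0,1],[0,0,-0.03,0,0,0,1],[0,0,-0.05,0,0,0,1],[0,-0.03,-0.03,0,0,0,1],[-0.03,-0.03,-0.01,0,0,0,1],[-0.04,-0.03,0,0,0,0,1],[-0.04,-0.03,0,0,0,0,1]]]'
python3 -m pendant '[[[-0.03,-0.03,0,0,0,0,1],[-0.01,-0.01,0,0,0,0,1],[0,0,0,0,0,0,1],[0,0,0,0,0,0,1]]]'
python3 - <<'E'
from h import *
st();_,_,V=shot("side","s21",(250,150,400,340),3.5);p,d,W=shot("top","t21",(100,150,260,290),4)
cv2.imwrite("pics/t21full.png",p[:,:,::-1])
def pl(nm,b,lo,hi):
    x0,y0,x1,y1=b;Q=W[y0:y1,x0:x1].reshape(-1,3);Q=Q[(Q[:,2]>lo)&(Q[:,2]<hi)];m=Q.mean(0)
    print(nm,len(Q),m.round(4),"slopes",np.linalg.lstsq(np.c_[(Q-m)[:,:2]],(Q-m)[:,2],rcond=None)[0].round(3))
pl("head",(197,211,221,231),.045,.065)
pl("bar",(150,210,157,229),.03,.07)
pl("cover",(228,210,252,238),.03,.08)
E
```

```text
time_s: 28.1
eef_pos: [0.522, 0.2984, 0.2086]
eef_rot: [-0.0, 1.0, 0.0, 0.001]
wrist_force: [-0.1, 0.9, -0.1]
opening: 0.001
time_s: 28.5
eef_pos: [0.4837, 0.3371, 0.2082]
eef_rot: [0.0, 1.0, 0.001, 0.0]
wrist_force: [0.1, -0.7, -0.2]
opening: -0.004
28.5 pos [0.4837 0.3371 0.2082] rot
 [[ 1.0e+00  1.2e-03  8.0e-04]
 [ 1.2e-03 -1.0e+00 -4.0e-04]
 [ 8.0e-04  4.0e-04 -1.0e+00]] F [ 0.09 -0.69 -0.22] T [-0.    0.07 -0.  ] open -0.004
head 480 [0.6344 0.0756 0.0582] slopes [-0.023 -0.045]
bar 108 [0.6335 0.1797 0.0582] slopes [-0.002  0.013]
cover 633 [0.6287 0.0157 0.0609] slopes [0.135 0.177]
```

View pics/t21.png

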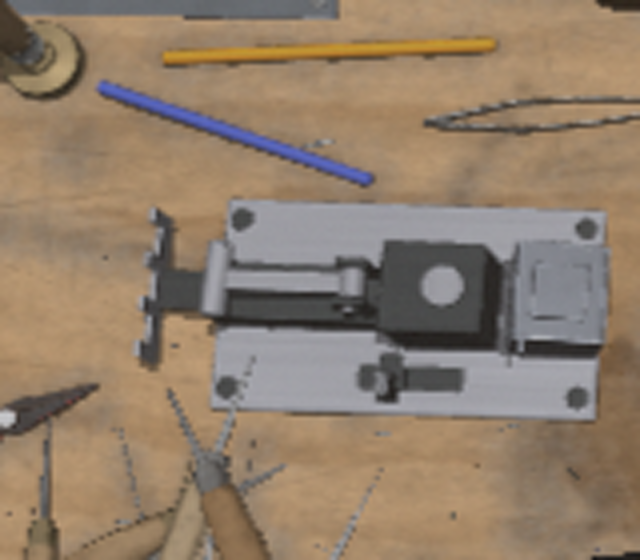

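View pics/s21.png

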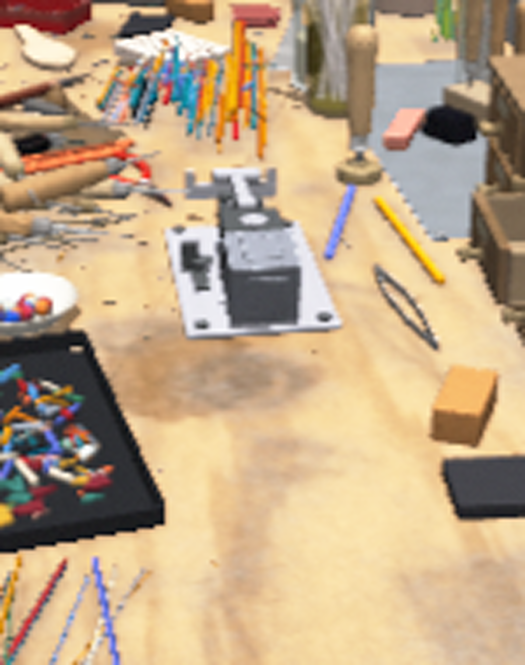

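View pics/t21full.png

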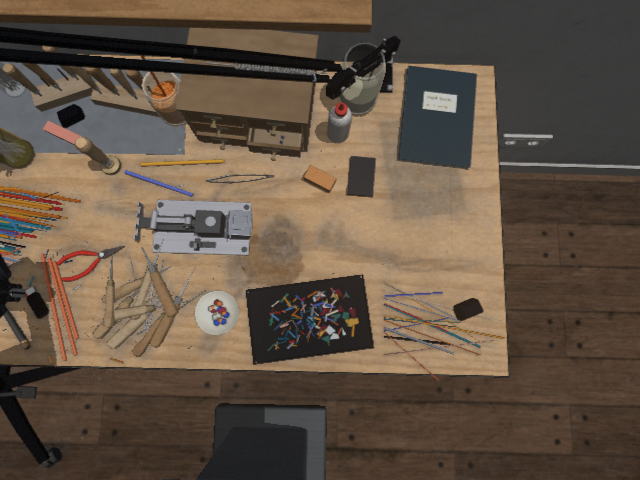

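```bash
python3 - <<'E'
from h import *
def pl(nm,W,b,lo,hi):
    x0,y0,x1,y1=b;Q=W[y0:y1,x0:x1].reshape(-1,3);Q=Q[(Q[:,2]>lo)&(Q[:,2]<hi)];m=Q.mean(0);X=(Q-m)[:,:2]
    s,r,_,_=np.linalg.lstsq(X,(Q-m)[:,2],rcond=None);e=np.std((Q-m)[:,2]-X@s);print(nm,len(Q),m.round(4),"slopes",s.round(3),"+-",(e/np.sqrt((X**2).sum(0))).round(3))
W0=cloud("top",np.load("pics/top0.npz")["d"])
pl("head0",W0,(386,221,408,241),.035,.065);pl("bar0",W0,(342,221,346,238),.03,.07);pl("plate0",W0,(160,206,194,248),-.01,.02)
Ws=[]
for k in range(6):
    p,d=ctrl.camera("top");W=cloud("top",d);Ws.append(W)
W=np.median(Ws,0)
for i in(0,3):pl("head",Ws[i],(197,211,221,231),.035,.075)
pl("headm",W,(198,212,220,231),.035,.075)
pl("bar",W,(151,211,156,227),.03,.07);pl("plate",W,(170,206,250,209),-.01,.02);pl("plate",W,(180,238,245,250),.0,.012)
pl("cover",W,(230,212,250,234),.03,.09)
# comb & nose heights
Q=W[202:242,132:143].reshape(-1,3);Q=Q[Q[:,2]>.03];print("comb",np.median(Q,0),np.percentile(Q[:,2],[50,80,95]))
Q=W0[205:260,310:335].reshape(-1,3);Q=Q[Q[:,2]>.03];print("comb0",np.median(Q,0),np.percentile(Q[:,2],[50,80,95]))
p=cv2.cvtColor(p,cv2.COLOR_RGB2BGR);cv2.imwrite("pics/t22.png",cv2.resize(p[195:250,130:260],None,fx=6,fy=6,interpolation=cv2.INTER_CUBIC))
E
```

```text
head0 438 [ 0.6259 -0.2839  0.0497] slopes [ 0.006 -0.027] +- [0.009 0.008]
bar0 67 [ 0.6247 -0.1815  0.0572] slopes [-0.038  0.054] +- [0.023 0.103]
plate0 1408 [0.6311 0.1504 0.0071] slopes [-0.004 -0.007] +- [0.002 0.002]
head 477 [0.6345 0.0757 0.0579] slopes [-0.026 -0.035] +- [0.008 0.007]
head 478 [0.6344 0.0756 0.0582] slopes [-0.019 -0.032] +- [0.008 0.006]
headm 418 [0.6334 0.0755 0.0583] slopes [-0.024 -0.038] +- [0.006 0.006]
bar 74 [0.6347 0.1806 0.0585] slopes [-0.016 -0.066] +- [0.012 0.04 ]
plate 240 [0.6725 0.0871 0.0072] slopes [-0.038 -0.009] +- [0.03  0.001]
plate 674 [0.5978 0.0754 0.0076] slopes [-0.027  0.004] +- [0.009 0.002]
cover 440 [0.6312 0.0159 0.0625] slopes [0.007 0.233] +- [0.004 0.004]
comb [0.63350251 0.21777187 0.03438419] [0.03438419 0.04341485 0.04492715]
comb0 [ 0.6115385  -0.14333058  0.03816153] [0.03816153 0.03940566 0.04151338]
```

View pics/t22.png

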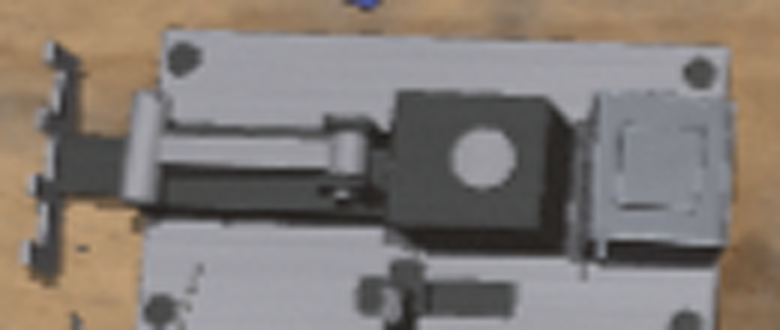

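```bash
python3 - <<'E'
from h import *
Ws={k:cloud("top",np.load(f"pics/{k}.npz")["d"]) for k in("t16","t20","t21")}
def pl(nm,W,b,lo,hi):
    x0,y0,x1,y1=b;Q=W[y0:y1,x0:x1].reshape(-1,3);Q=Q[(Q[:,2]>lo)&(Q[:,2]<hi)];m=Q.mean(0);X=(Q-m)[:,:2]
    s,r,_,_=np.linalg.lstsq(X,(Q-m)[:,2],rcond=None);print(nm,len(Q),m.round(4),"slopes",s.round(3))
for k,W in Ws.items():pl(k+" head",W,(199,213,219,230),.04,.075)
for k,W in Ws.items():pl(k+" plate",W,(180,238,188,250),-.01,.02)
# side: head top
for k in("s17","s20","s21"):
    p=np.load(f"pics/{k}.npz");V=cloud("side",p["d"])
    Q=V[205:216,315:328].reshape(-1,3);Q=Q[(Q[:,2]>.04)&(Q[:,2]<.075)];print(k,len(Q),np.mean(Q,0).round(4))
    cv2.imwrite(f"pics/{k}z.png",cv2.resize(p["p"][185:250,295:360,::-1],None,fx=8,fy=8,interpolation=cv2.INTER_CUBIC))
V=cloud("side",np.load("pics/side0.npz")["d"]);Q=V[284:298,334:352].reshape(-1,3);Q=Q[(Q[:,2]>.03)&(Q[:,2]<.075)];print("side0",len(Q),Q.mean(0).round(4))
p=[np.load(f"pics/{k}.npz")["p"] for k in("t16","t21")]
cv2.imwrite("pics/cmp.png",np.vstack([cv2.resize(q[205:245,150:250,::-1],None,fx=7,fy=7,interpolation=cv2.INTER_CUBIC) for q in p]))
for nm,k,z in(("top","sole",0),):
  for X in((.6317,.0485,.006),(.6317,.0485,.054),(.6317,.0485,.058)):print(proj("top",X),proj("side",X))
E
```

```text
t16 head 337 [0.6331 0.0752 0.0593] slopes [-0.    -0.056]
t20 head 337 [0.6333 0.0755 0.0587] slopes [-0.008 -0.054]
t21 head 340 [0.6334 0.0755 0.0583] slopes [-0.027 -0.065]
t16 plate 93 [0.5967 0.134  0.0069] slopes [-0.001  0.002]
t20 plate 95 [0.5968 0.134  0.007 ] slopes [ 0.005 -0.026]
t21 plate 96 [0.5967 0.1341 0.0069] slopes [-0.022 -0.057]
s17 126 [0.6306 0.0866 0.0581]
s20 128 [0.6308 0.0889 0.0573]
s21 127 [0.6308 0.089  0.0571]
side0 243 [ 0.6211 -0.2779  0.0478]
(np.float64(227.53809381264034), np.float64(227.41209382971763)) (np.float64(323.22037361963874), np.float64(235.40507918864495))
(np.float64(223.1080070577055), np.float64(222.6937090038668)) (np.float64(323.07132270606616), np.float64(217.6596996232843))
(np.float64(222.71763761651204), np.float64(222.27793537465934)) (np.float64(323.0586480572412), np.float64(216.150708843788))
```

View pics/cmp.png

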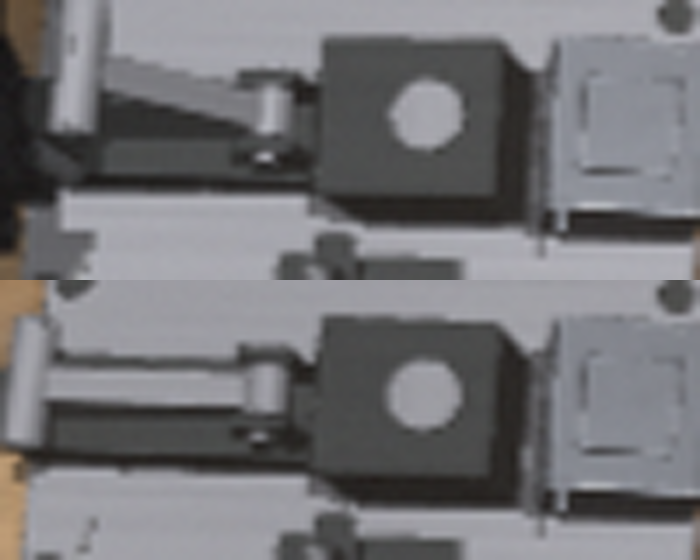

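View pics/s21z.png

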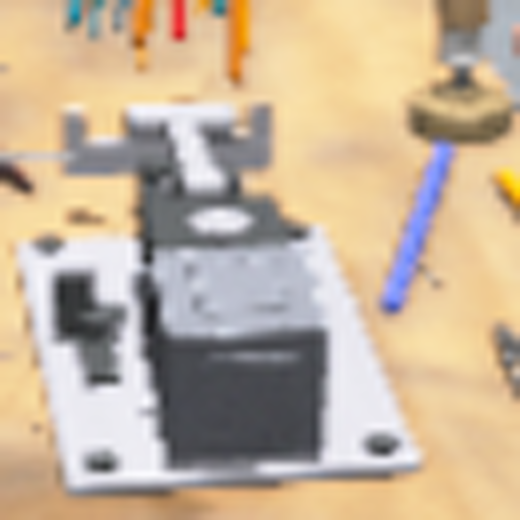

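View pics/s17z.png

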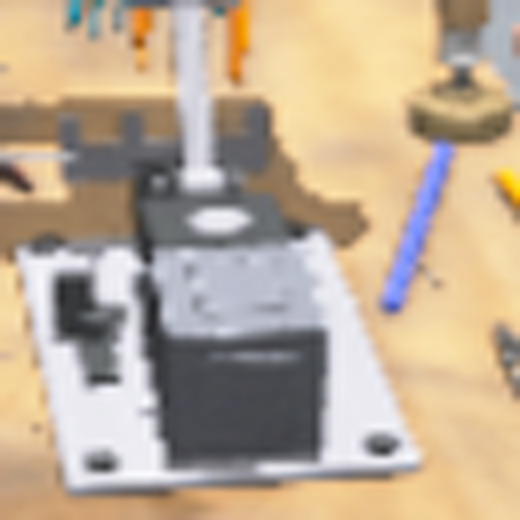

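Both cameras read the head about 3 mm higher than flat, so I'll check by touch: press lightly on the head's top and compare heights.

```bash
python3 -m pendant '[[[0.025,0.04,0,0,0,0,1],[0.025,0.04,0,0,0,0,1],[0.025,0.04,0,0,0,0,1],[0.025,0.04,0,0,0,0,1],[0.025,0.04,0,0,0,0,1],[0.023,0.04,0,0,0,0,1],[0,0.017,0.04,0,0,0,1],[0,0,0.04,0,0,0,1],[0,0,0.03,0,0,0,1],[0,0,0,0,0,0,1]]]'
python3 -m pendant '[[[0,0,0.008,0,0,0,1],[0,0,0.003,0,0,0,1],[0,0,0,0,0,0,1]]]'
```

```text
time_s: 29.9
eef_pos: [0.6274, 0.0802, 0.0928]
eef_rot: [-0.0, 1.0, -0.0, -0.005]
wrist_force: [-0.9, -0.2, -0.2]
opening: 0.001
time_s: 30.2
eef_pos: [0.6321, 0.0809, 0.0886]
eef_rot: [0.0, 1.0, 0.001, 0.001]
wrist_force: [0.6, 0.6, 0.3]
opening: -0.004
```

```bash
for i in 1; do python3 -m pendant '[[[0,0,0.002,0,0,0,1],[0,0,0,0,0,0,1]]]'; python3 -m pendant '[[[0,0,0.001,0,0,0,1],[0,0,0,0,0,0,1]]]';python3 -m pendant '[[[0,0,0.001,0,0,0,1],[0,0,0,0,0,0,1]]]';python3 -m pendant '[[[0,0,0.001,0,0,0,1],[0,0,0,0,0,0,1]]]'; done
```

```text
time_s: 30.4
eef_pos: [0.6316, 0.0809, 0.0861]
eef_rot: [0.0, 1.0, 0.001, 0.001]
wrist_force: [-0.2, 0.8, 0.3]
opening: -0.002
time_s: 30.6
eef_pos: [0.6312, 0.0808, 0.0844]
eef_rot: [0.0, 1.0, 0.001, 0.0]
wrist_force: [-0.3, -0.5, -0.1]
opening: 0.0
time_s: 30.8
eef_pos: [0.6311, 0.0807, 0.083]
eef_rot: [0.0, 1.0, 0.0, -0.0]
wrist_force: [0.2, -0.9, -0.5]
opening: -0.0
time_s: 31.0
eef_pos: [0.6311, 0.0807, 0.082]
eef_rot: [-0.0, 1.0, 0.0, -0.0]
wrist_force: [0.2, 0.5, 0.2]
opening: -0.001
```

```bash
for i in 1; do python3 -m pendant '[[[0,0,0.001,0,0,0,1],[0,0,0,0,0,0,1]]]'; python3 -m pendant '[[[0,0,0.001,0,0,0,1],[0,0,0,0,0,0,1]]]';python3 -m pendant '[[[0,0,0.001,0,0,0,1],[0,0,0,0,0,0,1]]]';python3 -m pendant '[[[0,0,0.001,0,0,0,1],[0,0,0,0,0,0,1]]]'; done
```

```text
time_s: 31.2
eef_pos: [0.6312, 0.0806, 0.0815]
eef_rot: [0.0, 1.0, 0.001, -0.0]
wrist_force: [-1.4, -0.5, 2.8]
opening: 0.002
time_s: 31.4
eef_pos: [0.6312, 0.0805, 0.0808]
eef_rot: [0.0, 1.0, 0.001, 0.0]
wrist_force: [-2.5, -1.8, 6.6]
opening: 0.001
time_s: 31.6
eef_pos: [0.6313, 0.0804, 0.0801]
eef_rot: [0.0, 1.0, 0.001, 0.0]
wrist_force: [-4.0, -1.8, 8.2]
opening: -0.006
time_s: 31.8
eef_pos: [0.6313, 0.0804, 0.0794]
eef_rot: [0.0, 1.0, 0.001, 0.0]
wrist_force: [-5.3, -2.1, 10.7]
opening: -0.001
```

The head's top is at about 57 mm (54 if flat) and it is springy. The nose is still about 3 mm up. I'll press it to the stop and see whether it stays.

```bash
python3 -m pendant '[[[0,0,0.001,0,0,0,1],[0,0,0.001,0,0,0,1],[0,0,0,0,0,0,1]]]'; python3 -m pendant '[[[0,0,0.001,0,0,0,1],[0,0,0.001,0,0,0,1],[0,0,0,0,0,0,1]]]';python3 -m pendant '[[[0,0,0.001,0,0,0,1],[0,0,0.001,0,0,0,1],[0,0,0,0,0,0,1]]]'
python3 - <<'E'
from h import *
st();shot("side","s23",(290,150,370,250),6)
E
```

```text
time_s: 32.1
eef_pos: [0.6314, 0.0803, 0.0792]
eef_rot: [0.0, 1.0, 0.001, 0.0]
wrist_force: [-11.3, -2.6, 23.0]
opening: -0.001
time_s: 32.4
eef_pos: [0.6316, 0.0803, 0.0792]
eef_rot: [0.001, 1.0, 0.001, 0.0]
wrist_force: [-16.4, -2.5, 34.7]
opening: -0.001
time_s: 32.7
eef_pos: [0.6317, 0.0803, 0.0791]
eef_rot: [0.001, 1.0, 0.001, 0.0]
wrist_force: [-23.4, -3.0, 47.4]
opening: 0.005
32.7 pos [0.6317 0.0803 0.0791] rot
 [[ 1.0e+00  1.9e-03  3.0e-04]
 [ 1.9e-03 -1.0e+00 -1.5e-03]
 [ 3.0e-04  1.5e-03 -1.0e+00]] F [-23.36  -3.02  47.41] T [-0.52  4.05  0.02] open 0.005
```

View pics/s23.png

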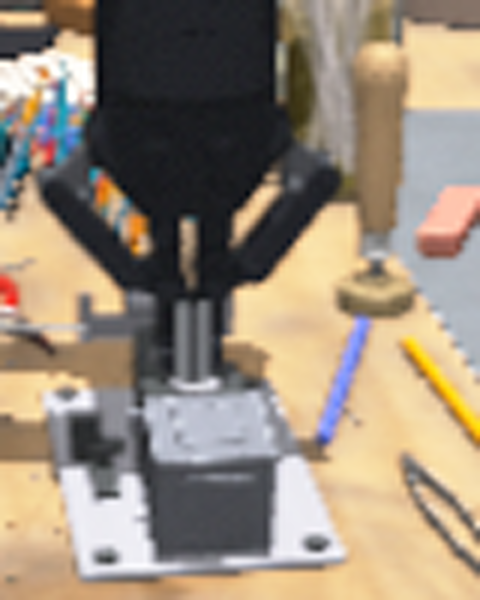

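Flat is at TCP 0.0792. I'll ease off, then feel for whether it rises again.

```bash
python3 -m pendant '[[[0,0,-0.002,0,0,0,1],[0,0,-0.002,0,0,0,1],[0,0,0,0,0,0,1]]]'; python3 -m pendant '[[[0,0,-0.002,0,0,0,1],[0,0,-0.001,0,0,0,1],[0,0,0,0,0,0,1]]]';python3 -m pendant '[[[0,0,-0.001,0,0,0,1],[0,0,-0.001,0,0,0,1],[0,0,0,0,0,0,1]]]'
```

```text
time_s: 33.05
eef_pos: [0.6314, 0.0803, 0.0792]
eef_rot: [0.001, 1.0, 0.001, 0.0]
wrist_force: [-11.1, -2.8, 21.0]
opening: 0.001
time_s: 33.35
eef_pos: [0.6313, 0.0805, 0.0803]
eef_rot: [0.0, 1.0, 0.001, 0.0]
wrist_force: [-3.4, -2.3, 7.5]
opening: -0.0
time_s: 33.65
eef_pos: [0.6313, 0.0807, 0.0814]
eef_rot: [0.0, 1.0, 0.001, 0.0]
wrist_force: [-1.0, -0.5, 3.9]
opening: -0.0
```

The head settles about 2.6 mm up, held there by the jaw. That is about 0.023 rad of tilt, inside the limit. I'll press the bar once more, firmly, to confirm the lever is at its stop and see whether the head comes down any further.

```bash
python3 -m pendant '[[[0,0,-0.02,0,0,0,1],[0,-0.03,-0.01,0,0,0,1],[0,-0.034,0,0,0,0,1],[0,-0.034,0,0,0,0,1],[0,0,0.01,0,0,0,1],[0,0,0.01,0,0,0,1],[0,0,0.004,0,0,0,1],[0,0,0,0,0,0,1],[0,0,0,0,0,0,1]]]'
python3 -m pendant '[[[0,0,0.001,0,0,0,1],[0,0,0.001,0,0,0,1],[0,0,0,0,0,0,1],[0,0,0,0,0,0,1]]]'
python3 -m pendant '[[[0,0,0.001,0,0,0,1],[0,0,0,0,0,0,1]]]'
```

```text
time_s: 34.55
eef_pos: [0.6312, 0.1777, 0.0869]
eef_rot: [0.0, 1.0, -0.0, -0.0]
wrist_force: [1.3, -0.3, 0.4]
opening: 0.001
time_s: 34.95
eef_pos: [0.6311, 0.1787, 0.0853]
eef_rot: [-0.0, 1.0, 0.0, 0.0]
wrist_force: [0.3, 0.5, -0.6]
opening: -0.001
time_s: 35.15
eef_pos: [0.631, 0.1787, 0.0841]
eef_rot: [0.0, 1.0, 0.001, -0.0]
wrist_force: [0.0, 0.6, 0.4]
opening: 0.002
```

```bash
python3 -m pendant '[[[0,0,0.001,0,0,0,1],[0,0,0,0,0,0,1]]]'
python3 -m pendant '[[[0,0,0.001,0,0,0,1],[0,0,0,0,0,0,1]]]'
python3 -m pendant '[[[0,0,0.002,0,0,0,1],[0,0,0,0,0,0,1]]]'
python3 -m pendant '[[[0,0,0.002,0,0,0,1],[0,0,0,0,0,0,1]]]'
python3 -m pendant '[[[0,0,0.002,0,0,0,1],[0,0,0,0,0,0,1]]]'
```

```text
time_s: 35.35
eef_pos: [0.6311, 0.1788, 0.0832]
eef_rot: [-0.0, 1.0, 0.001, 0.0]
wrist_force: [-0.1, 0.2, 0.2]
opening: 0.001
time_s: 35.55
eef_pos: [0.6314, 0.1788, 0.0829]
eef_rot: [-0.0, 1.0, 0.001, 0.0]
wrist_force: [-1.7, -0.5, 4.0]
opening: 0.003
time_s: 35.75
eef_pos: [0.6319, 0.1789, 0.0822]
eef_rot: [-0.0, 1.0, 0.001, 0.001]
wrist_force: [-3.2, -0.7, 11.6]
opening: -0.001
time_s: 35.95
eef_pos: [0.6324, 0.1791, 0.0817]
eef_rot: [-0.0, 1.0, 0.001, 0.001]
wrist_force: [-6.3, -0.7, 19.2]
opening: 0.0
time_s: 36.15
eef_pos: [0.633, 0.1792, 0.0811]
eef_rot: [-0.0, 1.0, 0.001, 0.002]
wrist_force: [-9.2, -0.5, 26.6]
opening: -0.002
```

```bash
python3 -m pendant '[[[0,0,-0.004,0,0,0,1],[0,0,-0.004,0,0,0,1],[0,0,-0.01,0,0,0,1],[0,0,-0.03,0,0,0,1],[0,0,-0.05,0,0,0,1],[0,-0.03,-0.03,0,0,0,1],[-0.03,-0.04,0,0,0,0,1],[-0.04,-0.04,0,0,0,0,1],[-0.04,-0.03,0,0,0,0,1],[0,0,0,0,0,0,1]]]'
python3 - <<'E'
from h import *
st()
W=np.median([cloud("top",ctrl.camera("top")[1]) for _ in range(4)],0);p,d,_=shot("top","t24",(130,195,260,250),6)
def pl(nm,b,lo,hi):
    x0,y0,x1,y1=b;Q=W[y0:y1,x0:x1].reshape(-1,3);Q=Q[(Q[:,2]>lo)&(Q[:,2]<hi)];m=Q.mean(0);X=(Q-m)[:,:2]
    s=np.linalg.lstsq(X,(Q-m)[:,2],rcond=None)[0];print(nm,len(Q),m.round(4),"slopes",s.round(3))
pl("head",(198,212,220,231),.035,.075);pl("bar",(151,211,156,227),.03,.07)
V=np.median([cloud("side",ctrl.camera("side")[1]) for _ in range(3)],0)
Q=V[205:216,315:328].reshape(-1,3);Q=Q[(Q[:,2]>.04)&(Q[:,2]<.075)];print("side head",Q.mean(0).round(4))
E
```

```text
time_s: 37.15
eef_pos: [0.5205, 0.3176, 0.2038]
eef_rot: [-0.0, 1.0, 0.003, -0.002]
wrist_force: [0.9, -0.1, 0.1]
opening: -0.001
37.15 pos [0.5205 0.3176 0.2038] rot
 [[ 1.0e+00  6.6e-03 -3.5e-03]
 [ 6.6e-03 -1.0e+00  6.0e-04]
 [-3.5e-03 -6.0e-04 -1.0e+00]] F [ 0.94 -0.07  0.14] T [-0.04 -0.01 -0.02] open -0.001
head 418 [0.6335 0.0756 0.0582] slopes [-0.017 -0.039]
bar 74 [0.6348 0.1806 0.0584] slopes [ 0.005 -0.087]
side head [0.6309 0.0896 0.057 ]
```

View pics/t24.png

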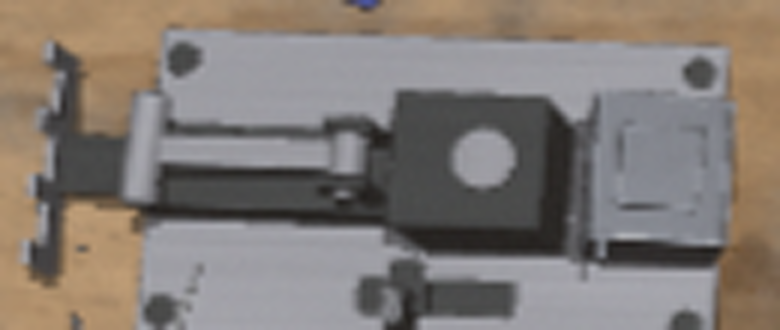

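The open question is the actual pitch. I'll measure it by comparing the heights of several coupler parts (tongue end, comb, head) with the first picture.

```bash
python3 - <<'E'
from h import *
W0=cloud("top",np.load("pics/top0.npz")["d"])
W=np.median([cloud("top",np.load(f"pics/{k}.npz")["d"]) for k in("t21","t24")],0)
def coup(W,s,yaw):
    Q=W.reshape(-1,3);c,n=np.cos(yaw),np.sin(yaw);d=Q[:,:2]-s
    return np.c_[d@[c,n],d@[-n,c],Q[:,2]]
A=coup(W0,[.628,-.285],np.radians(-88.6));B=coup(W,[.6335,.0755],np.radians(-90))
def g(nm,x0,x1,y0,y1,lo,hi):
    o=[]
    for C,dz in((A,0),(B,.006)):
        m=(C[:,0]>x0)&(C[:,0]<x1)&(C[:,1]>y0)&(C[:,1]<y1)&(C[:,2]>lo+dz)&(C[:,2]<hi+dz)
        o+=[m.sum(),np.median(C[m,2]),C[m,2].std()/max(m.sum(),1)**.5]
    print(nm,o[0],o[3],"h0 %.4f h1 %.4f diff %.4f +-%.4f"%(o[1],o[4],o[4]-o[1],np.hypot(o[2],o[5])))
g("head rear",-22,0,0,0,0,0) if 0 else None
g("head front",.002,.022,-.018,.018,.035,.07)
g("head rear",-.020,-.002,-.018,.018,.035,.07)
g("tongue mid -y",-.09,-.055,-.013,-.006,.012,.04)
g("tongue mid +y",-.09,-.055,.006,.013,.012,.04)
g("tongue end",-.136,-.114,-.008,.008,.005,.04)
g("comb",-.150,-.138,-.036,.036,.022,.05)
g("lever mid",-.09,-.06,-.004,.004,.035,.065)
g("bar",-.109,-.101,-.016,.016,.035,.07)
g("pivot",-.044,-.036,-.005,.005,.035,.07)
E
```

```text
head front 181 208 h0 0.0502 h1 0.0584 diff 0.0082 +-0.0003
head rear 171 177 h0 0.0495 h1 0.0575 diff 0.0080 +-0.0002
tongue mid -y 69 67 h0 0.0254 h1 0.0323 diff 0.0069 +-0.0002
tongue mid +y 33 19 h0 0.0250 h1 0.0319 diff 0.0069 +-0.0004
tongue end 98 60 h0 0.0210 h1 0.0264 diff 0.0054 +-0.0002
comb 46 127 h0 0.0307 h1 0.0339 diff 0.0032 +-0.0010
lever mid 60 66 h0 0.0531 h1 0.0565 diff 0.0034 +-0.0003
bar 65 73 h0 0.0567 h1 0.0585 diff 0.0018 +-0.0003
pivot 20 22 h0 0.0522 h1 0.0600 diff 0.0078 +-0.0008
```

The rise shrinks evenly from 8.1 mm at the head to 5.4 mm at the tongue end, so the coupler is tilted about 0.022 rad. The bar now sits about 4 mm lower relative to the tongue than at the start, which puts the lever at its stop. The cover's upper face slopes 0.233, matching about 1.8 rad open. The robot is clear, so I'm handing in.

```bash
python3 - <<'E'
from h import *
print(ctrl.hand_in());print(ctrl.get_obs()["time_s"])
E
```

```text
the job is handed in; nothing more can be done
None
the job is handed in; nothing more can be done
```

The coupler is hitched on the ball and locked, and I handed the job in at about 38 s of the 67 s. By my checks it meets the end conditions, but hand-in gave no verdict.

**What I did:** I pushed the latch aside, and the cover opened once the gripper slid clear of it. I raised the lever by pinching its bar, carried the coupler over by its head and set it on the ball. I then swung the lever down and pressed the bar to its stop twice.

**Final checks:**

| Check | Measured | Limit |
|---|---|---|
| Lever | about 0 rad (bar top at 58 mm by touch) | under 0.05 rad |
| Tilt of coupler | about 0.022 rad | under 0.05 rad |
| Socket to ball centre | about 3.6 mm, estimated | under 5 mm |
| Cover | about 1.8 rad | over 1.5 rad |
| Tail direction | within about 1–2° of the plate | within 0.3 rad (17°) |

In the last full top view, taken before the second round of presses, the bystanders looked unmoved. The arm was well clear of everything at the end.

**What did not go as expected:**
- **Not fully flat:** the nose stays about 2.5 mm up. I pressed the head down to flat, but it rose again when I eased off, and pressing the bar again did not bring it down. The coupler also sits about 2 mm to one side and 2 mm towards the tail, inside the socket's play.
- **Force on the head:** while testing that, I briefly pressed on the head with about 47 N through the fingertips. I take the 40 N limit to apply only to the arm and gripper body, so this should be allowed, but I could not confirm it.

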